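Pull down the hutch flap with the hook pole and set the tray on its slope

ROBOT

A 6-joint arm with a two-finger parallel gripper is mounted at the origin on the work surface. World frame = base frame: x ahead of the robot, y to its left, z up, the work surface at z = 0. Lengths are in mm, angles in rad, forces in N, time in s.
With the tool pointing down it reaches from about 300 to 750 mm from the base axis. Payload 8.5 kg.
Tool frame: the origin (TCP) lies at the centre of the arm's flange, where the gripper is bolted on; the fingertips stand 173 mm ahead of it and the grasp point (between the pads) lies 155 mm ahead of it (env.tip_reach is the distance from the TCP to the fingertips, in mm); z points along the fingers, x is the direction in which the jaws open and shut, and the axes are right-handed (so a half turn about z gives the same grasp; the last joint's range is limited). The gripper opens to 85 mm and grips with 20 to 120 N. Pads are 22 mm wide; open, the fingers measure 114 mm over their backs; the gripper's body (76 mm by 85 mm) begins 54 mm behind the grasp point. The pads swing forward as they close: fully open they stand 13 mm farther back than shut.
Start: joints at [0.895, 0.381, 1.297, -0, 1.464, -0.215], TCP at [244.555, 492.62, 404.722] pointing down, gripper open.
Joint ranges: [-3.11, 3.11], [-0.89, 2.33], [0.22, 2.48], [-1.42, 4.56], [0.17, 2.85], [-2.88, 2.88]. Speed limits (rad/s): [2.39, 2.39, 3.14, 3.14, 3.14, 3.14].

INTERFACE

Orientations are given as a unit quaternion [x, y, z, w].
In Python, from station import env gives the robot as it stands.
- The arm moves only by the tool carry_out, never from a script. Its argument "commands" is one flat list of numbers, 5 for each row, row after row: the finger opening in cm, from 0 to 8.54, then the shift along the world's x, y, z in cm, then the turn about the world's z in rad. In form: [claw, dx, dy, dz, turn, claw, dx, dy, dz, turn, ...]. A call has 1 to 10 rows; each row is the pose to reach, as a shift and turn from the pose commanded when the call began; what a row does not reach only later rows make up. A row lasts 1/10 s, in which the tool goes at most 50 mm and 8.59 degrees, less where a joint would pass 70% of its speed; a pose out of reach is approached as far as the arm can. A call with a gripper value outside its range is refused whole. The fingers move at their own pace and stop on an object; "force" is the grip in N (left out, the last holds). Time passes only in rows, so rows that repeat a pose let the fingers close. It gives the time, the measured TCP pose, the force and the opening at its end, in the units of the state.
- env.state(): the state, without advancing time (a new reading comes with each control period).
- env.camera(name): name is "scene" or "top"; returns (picture, depth): 400x640x3 uint8, red, green, blue; 400x640 float32, mm along the optical axis (not along the pixel's ray), 0 where there is no reading.
- env.camera_model(name): a dict with "camera_matrix" (3x3 intrinsics, pixels), "dist" ([k1, k2, p1, p2, k3] as OpenCV has them; the pictures are not rectified), "eye" and "attitude" of the camera in the world. Camera axes: x right, y up, looking along -z (the intrinsics and any distortion apply to the point x, -y, -z); pixel columns grow to the right and rows downward; lengths in mm; the calibration is good to about 2 mm. A picture is of the moment at which its call begins. camera_model takes no time and is no camera call.
- env.close_job(): hands the job in, once; it reports no verdict.
The state is a dict: "clock": time; "qpos": joint angles; "qvel": joint speeds; "joint_torque": joint torques, N m; "eef_pos": TCP position; "tcp_rot": TCP orientation; "force": force on the tool from outside, world axes, zero at the start; "torque": the same for the moment, N m; "width": finger opening in mm.
Only numpy, scipy, OpenCV 4.12 (cv2) and the standard library are available. Lean on these libraries where they do the work, as an engineer would, in place of code of your own. Each camera call takes 0.05 s, during which the arm holds its last target. There are 200 camera calls.

TASK

Take the wooden hook pole from its rest, hook it into the steel eye at the top of the hutch's upright flap and swing the flap down with it until the flap hangs fully open as a sloped stand; do not open the flap with the gripper itself. Put the pole back into its rest, lying in both saddles with its hook down, and set the grey ceramic tray gently and wholly on the sloped flap, flat on it with a long side flush against the bottom lip. Do not disturb the bench block, the blower or the clear cover.

Things in the scene. Friction and masses are not known exactly. Their poses are not given: they have to be found in the camera images.
- hutch: Fixed oak desk hutch 160 deep (x), 260 wide (y), 325 high. Origin: desk level, middle of its front face, straight below the flap's hinge; +x into the hutch, z up. Closed box with two dummy drawer fronts up to 150 mm; above it two sides and a top board (310 to 325 high, front edge 30 behind the front face), no back. The flap closes the upper front opening.
- flap (a joint): Flap hinge, rad: 0 = closed upright; grows as the top swings out to hutch -x and down; 1.57 level; 2.0 = stop, fully open, sloping down 0.43 rad to hutch -x. Starts at 0 to 0.12. Stiff and damped: under 0.75 rad it stays where left (about 1.5 N at the eye moves it); past about 0.95 it sinks by itself to the stop in a few seconds.
- hinge (a point): Middle of the flap's hinge line, which runs along hutch y at the front face (hutch x = 0), 150 mm above the desk; turns with the flap, axes as of the eye. The flap is a panel 222 wide, 140 from hinge to free edge, 12 thick (outer face through the hinge line), about 0.35 kg.
- eye (a point): Centre of the opening of a level D-shaped steel staple (7 mm round bar) on the flap's outer face by its top edge; opening 37 out from the face, 34 wide. 19 mm out from the face, 135 from the hinge line; 285 above the desk when closed, free from above. Turns with the flap; closed its axes are the hutch's: x inwards, z from hinge to free edge, through the opening.
- lip (a point): Foot of the lip, middle of the flap's inner face (on top when open; smooth lacquer, friction 0.2, things slide down it). The lip runs along the whole free edge, 8 thick, standing 14 out of the inner face. The point is 132 mm from the hinge line and 12 mm inwards of the outer face. Axes as of the eye: open, x is the slope's upward normal, z runs down the slope.
- pole: Loose hook pole, 0.12 kg, 200 long: dark wooden handle 120 long (x -62 to 58), 16 wide, 18 high, then an 8 mm steel rod at the handle's mid height on to x = 134, where it bends down square into an 8 mm finger. Origin: handle's underside, near its middle; x towards the hook, z up, finger to -z. Starts in the rest, finger down.
- hook_tip (a point): Lowest point of the pole's finger: 134 mm ahead of the pole's origin and 34 mm below it (43 mm below the rod's axis).
- rest: Fixed wooden pole rest: base 130 x 60 x 8, two saddles at x = +-45 (12 thick), seats 50 mm above the desk, 30 wide between cheeks 14 high. Origin: desk level under its middle, x along the pole. The pole starts pointing to +x, parallel to it, its origin 50 mm above the rest's origin within 4 mm; fingers fit between the saddles.
- tray: Loose grey ceramic tray, about 0.3 kg, 96 (x) x 120 (y), rim 14 high, floor 6 thick; a grip rib 56 long (x), 14 thick (y) stands in the middle, its top 48 mm above the underside. Origin: centre of the underside, z up. The same either way round. Starts on the desk.
- block: Steel bench block 70 x 70 x 28, bystander; origin at the centre of its underside.
- blower: Orange silicone blower standing nozzle up, 72 diameter, 130 high, bystander; origin at the centre of its underside.
- cover: Clear acrylic movement cover with a knob, 90 diameter, 78 high, bystander; origin at the centre of its underside.
There are look-alikes about, which are no part of the job. There is more than one size of the pole; the one meant has the size given above. What is shaped like the tray but purple is not meant.

How it is judged (in metres and radians):
On the way, in this order (a step that is already met when the one before it is completed fails the run):
1. the hook's finger is down in the eye while the flap is still up (x of hook_tip in the frame of eye between -0.03 and 0.025 m and y of hook_tip in the frame of eye between -0.02 and 0.02 m and z of hook_tip in the frame of eye between -0.045 and -0.003 m and value of joint flap below 0.4 rad), for 0.1 s.
2. the flap is pulled out past 0.7 rad with the hook still in the eye (value of joint flap above 0.7 rad and distance between hook_tip and eye below 0.05 m).
3. the flap is down at its stop (value of joint flap above 1.93 rad), for 0.2 s.
At the end, for the whole second after the job is handed in: Flap at its stop (over 1.93 rad). Pole still in its rest, finger down, within 25 mm lengthwise, 12 mm sideways, 0.15 rad. Tray still and upright, flat on the flap (5 mm, 0.08 rad), a long side within 6 mm of the lip and parallel (0.08 rad), at most 52 mm off the middle: no overhang (value of joint flap above 1.93 rad and x of pole in the frame of rest between -0.025 and 0.025 m and y of pole in the frame of rest between -0.012 and 0.012 m and z of pole in the frame of rest between 0.044 and 0.056 m and angle between the x axis of pole and the x axis of rest, either way round below 0.15 rad and angle between pole's own z axis and vertical below 0.15 rad and linear speed of each of pole, tray below 0.02 m/s and x of tray in the frame of lip between -0.004 and 0.005 m and z of tray in the frame of lip between -0.054 and -0.044 m and y of tray in the frame of lip between -0.052 and 0.052 m and angle between the z axis of tray and the x axis of lip, either way round below 0.08 rad and angle between the x axis of tray and the z axis of lip, either way round below 0.08 rad and angle between tray's own z axis and vertical below 0.7 rad); the robot touches nothing.
It fails at once if the gripper's fingers press on the hutch or its flap (over 2 N) before the flap is down (value of joint flap below 1.8 rad and contact force between the fingers and hutch above 2 N).
It fails at once if the arm presses on the hutch or its flap (over 2 N) before the flap is down (value of joint flap below 1.8 rad and contact force between the arm and hutch above 2 N).
It fails at once if the tray is dropped or banged onto the hutch (over 40 N) (contact force between tray and hutch above 40 N).
It fails at once if the block, blower or cover is moved by more than 30 mm (distance of any of block, blower, cover from where it was at the start of the episode above 0.03 m).
It also fails if it takes over 67 s, if anything falls off the work surface, if the arm or the gripper's body presses on something with over 40 N, if the wrist force passes 120 N, or if a joint passes its speed limit or range.

## Working session

There is one attempt and no reset: what is moved stays moved. The work goes in short steps, Python scripts to look and compute and a tool call to move; the robot and the scene stay as the last step left them, time stands still between calls to the robot, and variables do not carry over. Pictures are saved under pics/ and viewed, about 8 in all and at most 12, crops included, and the job is handed in when it is done.

Besides the shell and the picture viewer there is one more tool, called after "Emit:" as name(argument=value, ...) on one line, values as JSON. carry_out: Moves the arm, as the interface text tells. Its arguments: {"type":"object","properties":{"commands":{"type":"array","items":{"type":"number"}},"force":{"type":"number"}},"required":["commands"]}

```bash
mkdir -p pics && ls
cat > h.py <<'E'
import numpy as np, cv2
from station import env
from scipy.spatial.transform import Rotation as R
def grab(name, save=None):
    im,d=env.camera(name); 
    if save: cv2.imwrite('pics/'+save,im[:,:,::-1])
    return im,d
def rot(m):
    a=np.array(m['attitude'],float)
    return R.from_quat(a).as_matrix() if a.size==4 else a.reshape(3,3)
def cloud(name,d):
    m=env.camera_model(name);K=np.array(m['camera_matrix'],float);D=np.array(m['dist'],float)
    v,u=np.mgrid[0:400,0:640]
    p=cv2.undistortPoints(np.stack([u,v],-1).reshape(-1,1,2).astype(np.float64),K,D).reshape(400,640,2)
    P=np.stack([p[...,0]*d,-p[...,1]*d,-d],-1)
    W=P@rot(m).T+np.array(m['eye'])
    W[d<=0]=np.nan
    return W
E
python3 - <<'E'
from h import *
for n in('scene','top'):
    im,d=grab(n,n+'1.png'); W=cloud(n,d); np.savez('pics/'+n+'1.npz',im=im,W=W)
    m=env.camera_model(n);print(n,m)
print(env.state())
E
```

```text
pics
scene {'camera_matrix': array([[461.6472029 ,   0.        , 315.96706063],
       [  0.        , 461.6472029 , 205.1182318 ],
       [  0.        ,   0.        ,   1.        ]]), 'dist': array([-0.04683918,  0.        ,  0.        ,  0.        ,  0.        ]), 'eye': array([ 879.22203438, -338.61509198, 1399.44064549]), 'attitude': array([0.17774181, 0.08661504, 0.43833434, 0.87679455])}
top {'camera_matrix': array([[416.34209207,   0.        , 311.76518508],
       [  0.        , 416.34209207, 198.45994206],
       [  0.        ,   0.        ,   1.        ]]), 'dist': array([0.02265514, 0.        , 0.        , 0.        , 0.        ]), 'eye': array([ 354.94961308,  -15.27608822, 1634.00606384]), 'attitude': array([-0.03292912,  0.02827119,  0.7145032 , -0.69828475])}
{'clock': 0.1, 'qpos': array([ 8.94693696e-01,  3.81099562e-01,  1.29814570e+00, -9.25276301e-06,
        1.46358679e+00, -2.15325206e-01]), 'qvel': array([ 0.00122087, -0.00281784, -0.00182291, -0.00046529,  0.00019579,
       -0.00087137]), 'joint_torque': array([ 4.26113169e-03, -4.49219477e+01, -2.31653899e+01, -1.17190752e-04,
        3.65687309e-03,  1.91445571e-05]), 'eef_pos': array([244.54081398, 492.59528683, 404.20223382]), 'tcp_rot': array([ 8.49895034e-01,  5.26951655e-01, -5.82754549e-04,  2.10813021e-04]), 'force': array([-0.18405651, -0.71866956,  0.49969605]), 'torque': array([-0.00799774, -0.04773055, -0.04199986]), 'width': 85.32703423944315}
```

View pics/scene1.png

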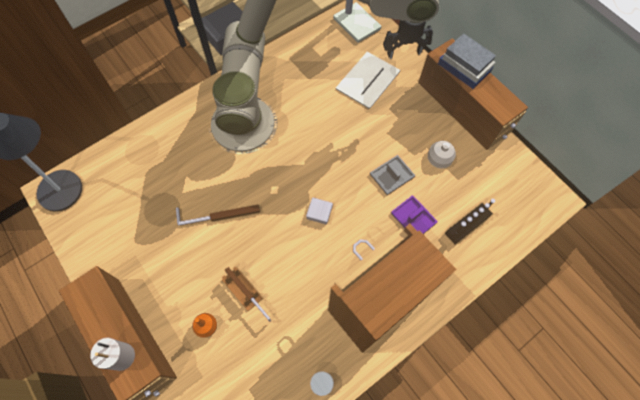

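View pics/top1.png

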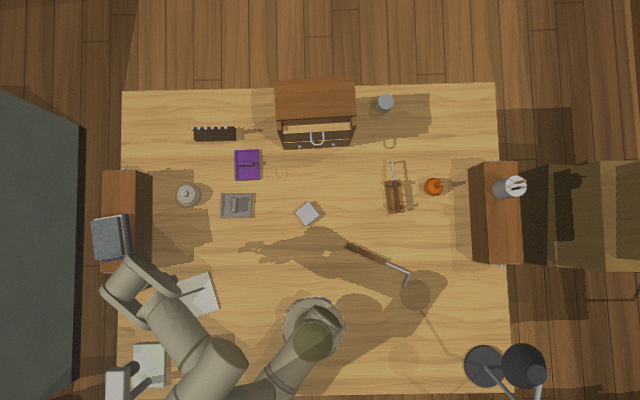

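The scene view shows the hutch at about (395,285), the rest and pole at (245,290), the orange blower at (204,323), the grey tray at (392,174) and the clear cover at (442,152). The top view shows the hutch at (316,112), its staple at (317,138), the rest and pole at (395,190) with the hook at (393,162), the tray at (237,205) and the block at (307,213).

```bash
python3 - <<'E'
from h import *
T=np.load('pics/top1.npz');S=np.load('pics/scene1.npz')
def rect(name,W,lo,hi):
    m=np.all((W>lo)&(W<hi),axis=-1); P=W[m]
    if len(P)<5: print(name,len(P));return
    r=cv2.minAreaRect(P[:,:2].astype(np.float32)); print(name,len(P),np.round(r[0],1),np.round(r[1],1),round(r[2],2),'zmed',np.round(np.percentile(P[:,2],[5,50,95]),1), 'mean',P.mean(0).round(1))
def at(W,u,v): return W[v-1:v+2,u-1:u+2].reshape(-1,3)
for n,W,pts in(('top',T['W'],[(237,205),(248,165),(307,213),(395,195),(393,165),(434,187),(385,103),(188,195),(317,100),(317,138),(280,145),(355,140)]),('sc',S['W'],[(392,174),(240,290),(262,312),(204,323),(442,152),(395,285)])):
    for p in pts: print(n,p,np.round(np.nanmedian(at(W,*p),0),1))
E
python3 - <<'E'
import cv2,numpy as np
a=cv2.imread('pics/top1.png');b=cv2.imread('pics/scene1.png')
A=cv2.resize(a[70:230,220:460],None,fx=3.3,fy=3.3,interpolation=cv2.INTER_CUBIC)[:, :790]
cv2.imwrite('pics/topz.png',A)
E
```

```text
top (237, 205) [477.5 286.5   8.3]
top (248, 165) [630.2 238.5  35. ]
top (307, 213) [438.5  13.4  27.9]
top (395, 195) [ 496.9 -320.4   66.6]
top (393, 165) [ 618.8 -330.5    3.2]
top (434, 187) [ 523.6 -466.7   71.9]
top (385, 103) [ 854.8 -297.3   60.6]
top (188, 195) [515.7 463.   61.6]
top (317, 100) [785.5 -31.9 326. ]
top (317, 138) [699.4 -30.7 167.8]
top (280, 145) [713.9 115.5  -1.2]
top (355, 140) [ 726.6 -183.4   -0. ]
sc (392, 174) [483.3 282.7  25.5]
sc (240, 290) [ 500.6 -335.9    8.5]
sc (262, 312) [ 604.4 -320.5   57.8]
sc (204, 323) [ 536.8 -469.5   75.8]
sc (442, 152) [528.6 456.6  57. ]
sc (395, 285) [796.1 -37.6 325.6]
```

View pics/topz.png

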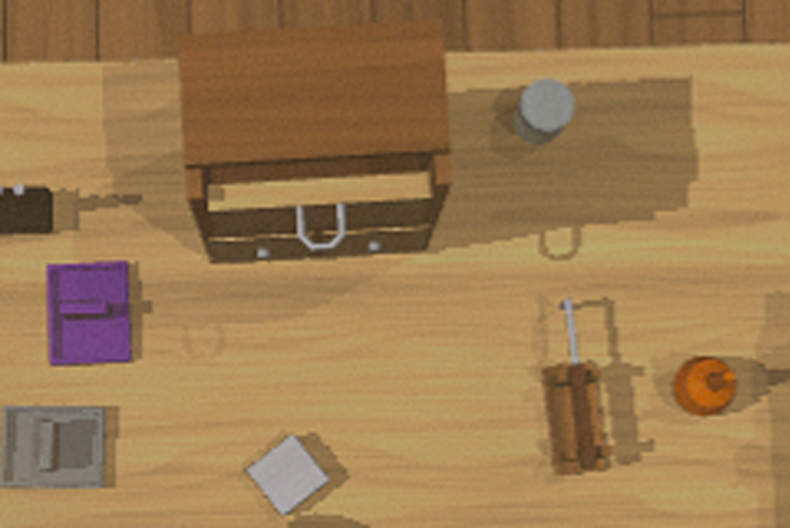

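The zoomed top view shows the flap nearly upright with its staple at about (320,225). The pole in the rest has its hook tip at (568,300), and the grey tray's rib runs along world x at (45,445). Next I fit the poses from depth.

```bash
cat > fit.py <<'E'
from h import *
def load(n): 
    a=np.load('pics/'+n+'.npz'); return a['im'].astype(int),a['W']
def rect(name,W,lo,hi,extra=None):
    with np.errstate(invalid='ignore'): m=np.all((W>lo)&(W<hi),axis=-1)
    if extra is not None: m&=extra
    P=W[m]
    if len(P)<5: print(name,len(P));return P
    r=cv2.minAreaRect(P[:,:2].astype(np.float32)); print(name,len(P),np.round(r[0],1),np.round(r[1],1),round(r[2],2),'z',np.round(np.percentile(P[:,2],[5,50,95]),1))
    return P
E
python3 - <<'E'
from fit import *
for n in('top1','scene1'):
    im,W=load(n); print(n)
    rect('hutchtop',W,[650,-250,318],[950,200,335])
    rect('flapband',W,[600,-250,240],[730,200,312])
    P=rect('eye',W,[600,-100,270],[705,50,300])
    if len(P)<60: print(P[np.argsort(P[:,0])].round(0).tolist())
    rect('tray',W,[420,200,3],[550,350,60])
    P=rect('trayrib',W,[420,240,38],[550,330,60]); print(P.mean(0).round(1))
    P=rect('handle',W,[420,-380,61],[570,-270,80]); c=P[:,:2].mean(0);v=np.linalg.svd(P[:,:2]-c)[2][0];print(c,v)
    P=rect('rod',W,[575,-380,45],[650,-270,75]);print(P.mean(0).round(1))
    rect('restcheek',W,[420,-400,40],[570,-270,80])
    rect('base',W,[400,-400,5],[650,-270,30])
    rect('blower',W,[450,-530,20],[600,-420,140]);rect('block',W,[370,-60,15],[500,80,50]);rect('cover',W,[440,390,20],[590,540,110])
E
```

```text
top1
hutchtop 3212 [794.6 -23.9] [133.2 259.8] 2.08 z [320.7 325.4 329.8]
flapband 906 [688.4 -26.7] [ 81.8 259.6] 0.01 z [250.1 289.5 308.6]
eye 301 [676.1 -25.1] [ 57.4 148.8] 0.08 z [277.2 288.9 294.9]
tray 781 [485.4 275.5] [148.9 126.2] 88.67 z [ 3.5  8.3 46.7]
trayrib 59 [476.4 293.3] [15.4 50.1] 86.37 z [42.4 48.3 53.7]
[477.2 292.6  48.1]
handle 173 [ 502.7 -324.5] [135.   49.7] 4.2 z [62.  67.4 74.3]
[ 497.49504303 -324.51657463] [-0.99626486 -0.08635005]
rod 34 [ 605.4 -315.6] [54.9  9.5] 5.59 z [52.7 60.1 66.5]
[ 605.3 -314.7   60.6]
restcheek 229 [ 502.7 -324.5] [135.   50.4] 3.81 z [49.4 65.7 73.9]
base 386 [ 525.1 -335.5] [127.7 247.7] 89.47 z [ 5.2  7.8 14.6]
blower 283 [ 528.4 -469.1] [67.6 64.4] 3.26 z [ 37.6  63.1 114.2]
block 325 [437.1  15.1] [69.8 69.4] 36.55 z [21.4 28.4 33.4]
cover 426 [522.6 471.5] [86.6 83.3] 0.08 z [30.  51.8 78.3]
scene1
hutchtop 5925 [794.6 -25.9] [131.3 263.5] 2.07 z [321.5 324.8 328.2]
flapband 1254 [687.6 -31.6] [ 78.1 258.4] 1.28 z [282.1 289.4 309. ]
eye 396 [676.7 -25.3] [ 56.3 149.3] 0.06 z [282.7 288.2 292.2]
tray 868 [485.5 275.1] [148.9 127.6] 90.0 z [ 3.5  8.7 45.5]
trayrib 77 [478.1 287.1] [17.8 56.7] 88.57 z [39.5 46.3 51.5]
[479.3 287.4  45.8]
handle 286 [ 502.1 -327. ] [134.5  49.3] 5.5 z [62.  66.4 71.6]
[ 499.21902604 -326.17335624] [0.99652893 0.08324722]
rod 60 [ 605.  -316.9] [58.7  8. ] 4.52 z [56.5 61.4 65.7]
[ 606.1 -317.1   61.3]
restcheek 374 [ 502.1 -327.1] [134.6  50.3] 4.93 z [47.3 65.6 71.1]
base 471 [ 523.1 -333.3] [244.9 125.6] 2.09 z [ 5.4  8.2 20.5]
blower 495 [ 531.8 -475.7] [68.9 69. ] 53.65 z [ 37.2  60.3 114.8]
block 456 [438.4  10.1] [70.1 72.4] 37.03 z [21.3 26.4 31.2]
cover 530 [527.6 465.7] [88.8 80.1] 36.04 z [25.3 50.1 75. ]
```

Emit:
carry_out(commands=[5, 12.6, -40.9, 0, 0.3, 5, 12.6, -40.9, 0, 0.3, 5, 12.6, -40.9, 0, 0.3, 5, 12.6, -40.9, 0, 0.3, 5, 12.6, -40.9, 0, 0.3, 5, 12.6, -40.9, 0, 0.3, 5, 12.6, -40.9, 0, 0.3, 5, 12.6, -40.9, 0, 0.3, 5, 12.6, -40.9, 0, 0.3, 5, 12.6, -40.9, 0, 0.3])

```text
clock: 1.1
eef_pos: [371.6, 80.6, 404.5]
tcp_rot: [0.763, 0.646, -0.0, 0.0]
force: [-0.4, 0.9, 0.6]
width: 49.7
```

Run:
```python
from fit import *
# staple / flap edge / saddles / tray
hx=R.from_euler('z',2.08,degrees=True).as_matrix()
for n in('top1','scene1'):
    im,W=load(n); print(n)
    L=(W-[699.7,-28.3,0])@hx   # hutch frame
    m=(abs(L[...,2]-289)<9)&(abs(L[...,1])<28)&(L[...,0]<10)&(L[...,0]>-80)
    P=L[m];h=np.histogram(P[:,0],bins=np.arange(-64,12,4));print('staple',list(zip(h[1].astype(int),h[0])))
    Q=P[P[:,0]<-20];print('staple y',np.percentile(Q[:,1],[2,50,98]))
    m=(L[...,2]>276)&(L[...,2]<302)&(abs(L[...,1])>35)&(abs(L[...,1])<100)&(L[...,0]<20)&(L[...,0]>-40)
    print('flap edge x',np.percentile(L[m][:,0],[2,25,50,75,98]),np.median(L[m][:,2]))
    gx=R.from_euler('z',4.87,degrees=True).as_matrix(); G=(W-[497,-325.5,0])@gx
    sat=im.max(-1)-im.min(-1)
    m=(G[...,2]>40)&(G[...,2]<80)&(abs(G[...,1])<35)&(abs(G[...,0])<150)
    P=G[m]; out=abs(P[:,1])>11
    print('saddle x', np.histogram(P[out][:,0],bins=np.arange(-75,80,6)), 'y',np.percentile(P[out][:,1],[2,98]))
    inn=abs(P[:,1])<9; print('pole x',np.percentile(P[inn][:,0],[0,1,99,100]))
    m=(sat<25)&(abs(W[...,0]-478)<80)&(abs(W[...,1]-285)<85)&(W[...,2]>2)
    u=np.uint8(m); nl,lab,st,_=cv2.connectedComponentsWithStats(u); k=1+st[1:,4].argmax()
    P=W[lab==k]; r=cv2.minAreaRect(P[:,:2].astype(np.float32)); print('tray',r,len(P))
print(env.state()['eef_pos'])
```

```text
top1
staple [(np.int64(-64), np.int64(0)), (np.int64(-60), np.int64(0)), (np.int64(-56), np.int64(1)), (np.int64(-52), np.int64(11)), (np.int64(-48), np.int64(8)), (np.int64(-44), np.int64(8)), (np.int64(-40), np.int64(5)), (np.int64(-36), np.int64(5)), (np.int64(-32), np.int64(3)), (np.int64(-28), np.int64(6)), (np.int64(-24), np.int64(6)), (np.int64(-20), np.int64(4)), (np.int64(-16), np.int64(4)), (np.int64(-12), np.int64(6)), (np.int64(-8), np.int64(23)), (np.int64(-4), np.int64(24)), (np.int64(0), np.int64(18)), (np.int64(4), np.int64(21))]
staple y [-20.36176889  -5.30241681  23.24300166]
flap edge x [-8.14516568 -3.03934647  4.53630244 11.14751122 18.0135968 ] 290.3598003417842
saddle x (array([ 0,  0,  0,  0, 15, 18,  0,  0,  0,  0,  0,  0,  0,  0,  0,  0,  0,
        0,  2, 14, 12,  3,  0,  0,  0]), array([-75, -69, -63, -57, -51, -45, -39, -33, -27, -21, -15,  -9,  -3,
         3,   9,  15,  21,  27,  33,  39,  45,  51,  57,  63,  69,  75])) y [-24.8104445   24.67741793]
pole x [-61.82370323 -60.85731589 132.86363225 136.2392124 ]
tray ((477.64422607421875, 291.932891845703
[... 580 characters left out ...]
np.int64(32)), (np.int64(4), np.int64(33))]
staple y [-26.30156293  -2.27567181  19.2799248 ]
flap edge x [-6.78770192 -0.53205223  6.60591485 13.32656061 19.24185204] 289.36091853908033
saddle x (array([ 0,  0,  0,  0, 17, 21, 17,  0,  0,  0,  0,  0,  0,  0,  0,  0,  0,
        0,  0, 19, 23, 15,  0,  0,  0]), array([-75, -69, -63, -57, -51, -45, -39, -33, -27, -21, -15,  -9,  -3,
         3,   9,  15,  21,  27,  33,  39,  45,  51,  57,  63,  69,  75])) y [-27.04961291  22.54165923]
pole x [-62.34375982 -60.38408909 136.53170534 137.70026504]
tray ((479.4760437011719, 288.8543701171875), (123.22633361816406, 96.66202545166016), 87.55182647705078) 804
[371.60448192  80.56458403 404.542893  ]
```

Emit:
carry_out(commands=[5, 12.6, -40.9, -10, 0.246, 5, 12.6, -40.9, -10, 0.246, 5, 12.6, -40.9, -10, 0.246, 5, 12.6, -40.9, -10, 0.246, 5, 12.6, -40.9, -10, 0.246, 5, 12.6, -40.9, -10, 0.246, 5, 12.6, -40.9, -10, 0.246, 5, 12.6, -40.9, -10, 0.246, 5, 12.6, -40.9, -10, 0.246, 5, 12.6, -40.9, -10, 0.246])

```text
clock: 2.1
eef_pos: [497.3, -329.2, 302.0]
tcp_rot: [0.678, 0.736, -0.0, -0.001]
force: [-0.2, 0.7, -0.6]
width: 50.0
```

Emit:
carry_out(commands=[4.5, 0, 0, -5, 0, 4.5, 0, 0, -5, 0, 4.5, 0, 0, -5, 0])

```text
clock: 2.4
eef_pos: [496.9, -324.5, 255.2]
tcp_rot: [0.676, 0.737, 0.0, -0.001]
force: [0.8, -0.2, 0.6]
width: 44.7
```

Run:
```python
from h import *
s=env.state();r=R.from_quat(s['tcp_rot']);t=r.as_matrix();print(s['eef_pos'],np.arctan2(t[1,0],t[0,0]),s['width'],s['qpos'],t[:,2])
for n in('scene','top'):
    im,d=grab(n); np.savez('pics/%s2.npz'%n,im=im,W=cloud(n,d))
    c=im[230:350,170:330] if n=='scene' else im[140:240,340:500]
    cv2.imwrite('pics/%s2.png'%n,cv2.resize(c[:,:,::-1],None,fx=4,fy=4))
```

```text
[ 496.87992487 -324.48196955  255.15101505] 1.6569810139811438 44.74886050002414 [-7.77837124e-01  5.96810438e-01  1.38686221e+00  1.15962952e-04
  1.15973354e+00 -2.43486537e+00] [-0.00121742  0.00134836 -0.99999835]
```

View pics/scene2.png

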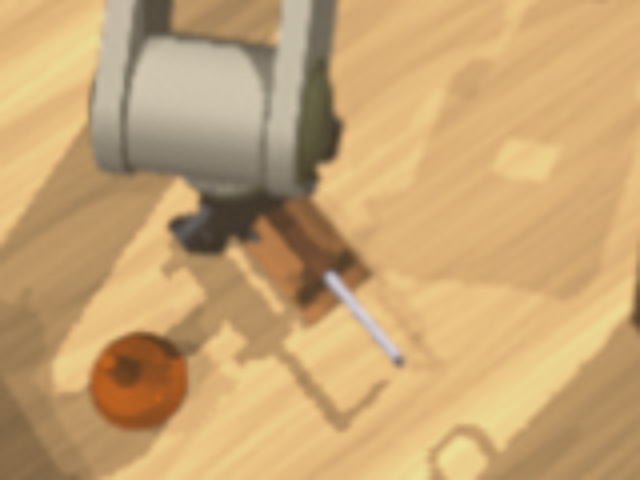

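Emit:
carry_out(commands=[4.5, 0, 0, -2, 0, 4.5, 0, 0, -4.1, 0, 4.5, 0, 0, -4.1, 0, 1, 0, 0, -4.1, 0, 1, 0, 0, -4.1, 0, 1, 0, 0, -4.1, 0, 1, 0, 0, -4.1, 0, 1, 0, 0, -4.1, 0, 1, 0, 0, -4.1, 0, 1, 0, 0, -4.1, 0], force=100)

```text
clock: 3.5
eef_pos: [496.9, -325.5, 215.9]
tcp_rot: [0.676, 0.737, -0.0, 0.002]
force: [-1.0, 1.2, 5.9]
width: 14.2
```

```bash
python3 -c "
from h import *
s=env.state();print(s['eef_pos'],s['width'],s['force'])"
```

```text
[ 496.87307957 -325.54838166  215.91374724] 14.166161548782334 [-0.96847531  1.19270917  5.94617467]
```

Emit:
carry_out(commands=[1, 0, 0, 2, 0, 1, 0, 0, 5, 0, 1, 0, 0, 9, 0, 1, 0, 0, 13, 0, 1, 0, 0, 17, 0, 1, 0, 0, 21, 0, 1, 0, 0, 25, 0, 1, 0, 0, 28, 0, 1, 0, 0, 30, 0, 1, 0, 0, 30.6, 0])

```text
clock: 4.5
eef_pos: [495.9, -324.7, 523.0]
tcp_rot: [0.676, 0.737, -0.0, 0.003]
force: [-0.2, 0.3, -1.9]
width: 14.2
```

Emit:
carry_out(commands=[1, 0, 2, 0, 0, 1, 0, 5, 0, 0, 1, 0, 9, 0, -0.02, 1, 0, 13, 0, -0.02, 1, 0, 17, 0, -0.03, 1, 0.5, 21, 0, -0.04, 1, 1, 24.5, 0, -0.049, 1, 1.2, 27.5, 0, -0.049, 1, 1.2, 29, 0, -0.049, 1, 1.2, 29, 0, -0.049])

```text
clock: 5.5
eef_pos: [508.3, -34.0, 519.5]
tcp_rot: [0.693, 0.721, -0.0, -0.0]
force: [1.0, 0.3, -1.5]
width: 14.0
```

Run:
```python
from fit import *
s=env.state();t=R.from_quat(s['tcp_rot']).as_matrix();print(s['eef_pos'],np.arctan2(t[1,0],t[0,0]),s['width'],s['force'])
hx=R.from_euler('z',2.08,degrees=True).as_matrix()
for n in('scene','top'):
    im,d=grab(n); W=cloud(n,d);np.savez('pics/%s3.npz'%n,im=im,W=W)
    L=(W-s['eef_pos'])@hx
    m=(abs(L[...,1])<25)&(L[...,0]>64)&(L[...,0]<160)&(L[...,2]>-215)&(L[...,2]<-100)
    P=L[m]; print(len(P)); 
    for a in range(60,150,10):
        q=P[(P[:,0]>=a)&(P[:,0]<a+10)]
        if len(q): print(a,len(q),np.median(q,0).round(1),q[:,2].min().round(1))
    print('xmax',np.percentile(P[:,0],[95,98,100]))
    c=im[180:330,280:480] if n=='scene' else im[70:190,240:400]
    cv2.imwrite('pics/%s3.png'%n,cv2.resize(c[:,:,::-1],None,fx=4 if n=='top' else 3,fy=4 if n=='top' else 3))
```

```text
[508.26638405 -33.970083   519.54462768] 1.609473669979929 13.977244398962442 [ 1.02504142  0.3107915  -1.51909901]
115
60 8 [  66.5   -2.5 -155.5] -158.1
70 13 [  76.    -4.  -154.7] -158.4
80 14 [  85.1   -2.8 -155.1] -158.1
90 13 [  95.3   -2.6 -154. ] -159.6
100 14 [ 105.7   -3.3 -156. ] -161.2
110 14 [ 115.    -3.1 -155.4] -158.3
120 14 [ 124.7   -2.9 -155.5] -175.3
130 25 [ 134.5   -4.5 -168. ] -197.1
xmax [136.17199394 136.31448672 136.64178664]
31
90 4 [  97.1    1.3 -152.8] -158.9
100 6 [ 104.8   -0.4 -153.3] -155.9
110 7 [ 115.4    1.6 -151.9] -157.2
120 10 [ 125.9    1.3 -155. ] -157.9
130 4 [ 131.8    0.8 -152.2] -154.7
xmax [131.81104385 132.86866829 134.15474985]
```

View pics/scene3.png

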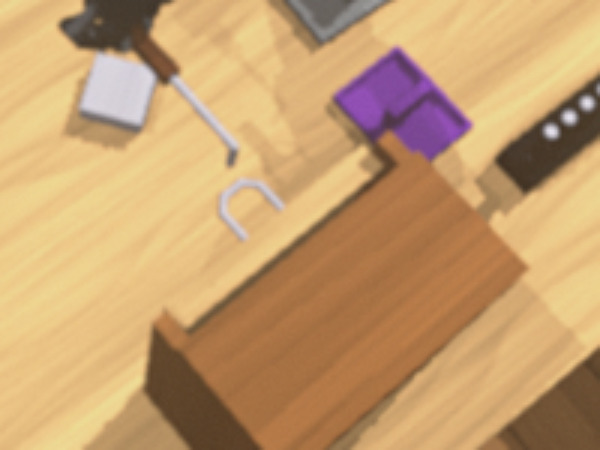

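The picture shows the hook finger at (232,158), just in front of the staple at (250,205) and in line with it. Next I move in and lower it.

Emit:
carry_out(commands=[1, 1, 0, 0, 0, 1, 2, 0, 0, 0, 1, 3.1, 0, 0, 0, 1, 3.1, 0, 0, 0, 1, 3.1, 0, -1.5, 0, 1, 3.1, 0, -3, 0, 1, 3.1, 0, -4.5, 0, 1, 3.1, 0, -6, 0, 1, 3.1, 0, -6, 0, 1, 3.1, 0, -6, 0])

```text
clock: 6.6
eef_pos: [539.7, -35.7, 460.1]
tcp_rot: [0.694, 0.72, 0.0, 0.0]
force: [0.0, 0.5, -1.2]
width: 14.5
```

Run:
```python
from fit import *
s=env.state();print(s['eef_pos'],s['width'],s['force'])
a=[]
for n in('scene','top'):
    im,d=grab(n); W=cloud(n,d);np.savez('pics/%s4.npz'%n,im=im,W=W)
    c=im[190:290,310:430] if n=='scene' else im[100:180,260:380]
    a.append(cv2.resize(c[:,:,::-1],(390,330) if n=='scene' else (400,330),interpolation=cv2.INTER_CUBIC))
cv2.imwrite('pics/both4.png',np.hstack(a))
```

```text
[539.68412835 -35.66999012 460.1092512 ] 14.474348531624559 [ 0.04199441  0.53850936 -1.22007219]
```

View pics/both4.png

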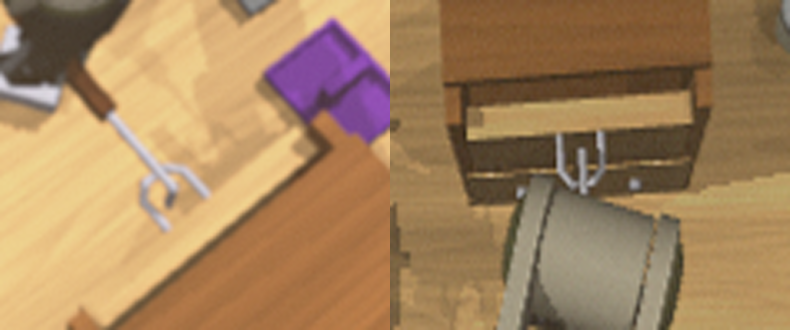

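Left view: the finger is inside the staple at (172,190). Right view: the rod reaches in between the staple's legs at (583,165). Next I pull along the arc.

Emit:
carry_out(commands=[1, -1.6, -0.05, -0.2, 0, 1, -3.2, -0.1, -0.5, 0, 1, -4.4, -0.15, -1.3, 0, 1, -5.5, -0.2, -2.1, 0, 1, -6.5, -0.25, -3.1, 0, 1, -7.5, -0.27, -4.1, 0, 1, -8.3, -0.3, -5.2, 0, 1, -9.05, -0.33, -6.4, 0, 1, -9.05, -0.33, -6.4, 0, 1, -9.05, -0.33, -6.4, 0], force=120)

```text
clock: 7.7
eef_pos: [449.3, -38.8, 396.6]
tcp_rot: [0.694, 0.72, 0.0, 0.001]
force: [-0.4, -0.4, -1.5]
width: 14.0
```

```bash
cat > flap.py <<'E'
from fit import *
def flap(tag):
    s=env.state();print(s['eef_pos'].round(1),s['width'].round(1),s['force'].round(1))
    hx=R.from_euler('z',2.08,degrees=True).as_matrix()
    for n in('scene','top'):
        im,d=grab(n); W=cloud(n,d);np.savez('pics/%s%s.npz'%(n,tag),im=im,W=W)
        L=(W-[699.7,-28.3,150])@hx
        m=(abs(L[...,1])<100)&(abs(L[...,1])>30)&(L[...,0]<-5)&(L[...,0]>-170)&(L[...,2]>-70)&(L[...,2]<150)
        P=L[m]
        if len(P)<20: print(n,len(P));continue
        th=np.arctan2(-P[:,0],P[:,2]); r=np.hypot(P[:,0],P[:,2]);k=r>60
        print(n,len(P),'theta pct',np.percentile(th[k],[5,25,50,75,95]).round(2),'rmax',np.percentile(r,98).round(0))
E
python3 -c "
from flap import *
flap('5')"
```

```text
Traceback (most recent call last):
  File "flap.py", line 3, in flap
    s=env.state();print(s['eef_pos'].round(1),s['width'].round(1),s['force'].round(1))
                                              ^^^^^^^^^^^^^^^^
AttributeError: 'float' object has no attribute 'round'
```

```bash
sed -i "s/s\['width'\].round(1)/s['width']/" flap.py; python3 -c "
from flap import *
flap('5')"
```

```text
[449.3 -38.8 396.6] 13.984789892016087 [-0.4 -0.4 -1.5]
scene 2064 theta pct [0.65 0.68 0.72 0.75 0.8 ] rmax 141.0
top 980 theta pct [0.65 0.68 0.71 0.75 0.82] rmax 144.0
```

Emit:
carry_out(commands=[1, -0.3, 0, -0.7, 0, 1, -0.55, 0, -1.3, 0, 1, -0.85, 0, -2, 0, 1, -1.05, 0, -2.6, 0, 1, -1.15, 0, -3.0, 0, 1, -1.15, 0, 0, 0, 1, -1.15, 0, 5, 0, 1, -1.15, 0, 9, 0, 1, -1.15, 0, 10, 0])

```text
clock: 8.7
eef_pos: [441.8, -39.2, 495.9]
tcp_rot: [0.694, 0.72, 0.006, 0.005]
force: [39.1, -1.7, -32.2]
width: 14.1
```

```bash
python3 -c "
from flap import *
flap('6')"
```

```text
[441.8 -39.2 495.9] 14.113289042294113 [ 39.1  -1.7 -32.2]
scene 1725 theta pct [0.42 0.45 0.49 0.52 0.59] rmax 142.0
top 686 theta pct [0.43 0.46 0.49 0.53 0.61] rmax 146.0
```

Run:
```python
from h import *
a=[]
for n in('scene','top'):
    im=np.load('pics/%s6.npz'%n)['im']
    c=im[170:290,270:430] if n=='scene' else im[100:220,240:400]
    a.append(cv2.resize(np.ascontiguousarray(c[:,:,::-1]),(400,300),interpolation=cv2.INTER_CUBIC))
cv2.imwrite('pics/both6.png',np.hstack(a))
```

```text
(no output)
```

View pics/both6.png

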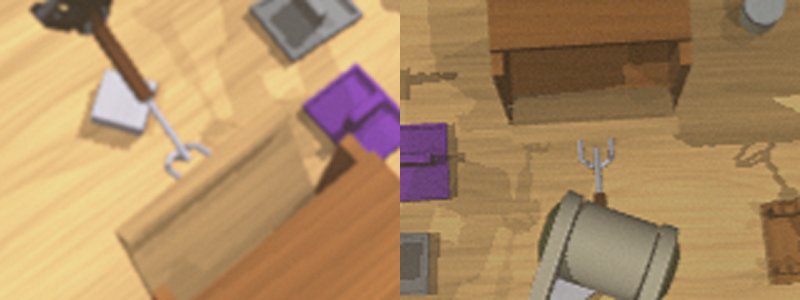

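Left view: the hook is still caught in the staple at (185,158) and lifted the flap back with it. I measure how the pole sits in the grip now.

```bash
cat > pole.py <<'E'
from fit import *
hx=R.from_euler('z',2.08,degrees=True).as_matrix()
def pole(tag,eef):
    for n in('scene','top'):
        a=np.load('pics/%s%s.npz'%(n,tag)); im=a['im'].astype(int);L=(a['W']-eef)@hx
        m=(abs(L[...,1])<11)&(L[...,0]>20)&(L[...,0]<190)&(L[...,2]>-240)&(L[...,2]<-90)
        P=L[m];C=im[m]
        print(n)
        for b in range(20,190,10):
            k=(P[:,0]>=b)&(P[:,0]<b+10)
            if k.sum(): print(b,k.sum(),np.median(P[k],0).round(1),np.percentile(P[k][:,2],[2,98]).round(0),np.median(C[k],0))
E
python3 -c "
from pole import *
pole('6',np.array([441.8,-39.2,495.9]))"
```

```text
scene
20 32 [  24.6   -3.9 -160.2] [-175. -130.] [110.  76.  51.]
30 33 [  35.    -4.6 -166.9] [-182. -160.] [113.  79.  53.]
40 32 [  45.1   -4.4 -171.7] [-184. -165.] [120.5  82.   55. ]
50 28 [  55.4   -4.2 -174.7] [-191. -171.] [121.  82.  55.]
60 33 [  64.6   -5.1 -179.2] [-196. -174.] [122.  83.  57.]
70 34 [  74.6   -3.9 -185.2] [-198. -179.] [121.5  83.   55.5]
80 30 [  85.3   -3.7 -191.3] [-208. -185.] [121.5  82.   55. ]
90 29 [  94.6   -3.7 -195.2] [-207. -191.] [122.  86.  66.]
100 13 [ 104.9   -2.7 -206.8] [-209. -201.] [180. 174. 181.]
110 14 [ 115.2   -3.6 -211.5] [-218. -205.] [187. 168. 163.]
120 11 [ 125.5   -2.4 -215.2] [-220. -213.] [196. 179. 181.]
130 14 [ 134.8   -3.2 -220. ] [-224. -215.] [195.  176.5 176.5]
140 12 [ 145.8   -2.8 -224. ] [-229. -221.] [197. 179. 167.]
150 13 [ 154.8   -3.3 -230.2] [-235. -227.] [180. 173. 174.]
160 9 [ 163.2   -2.3 -236.8] [-238. -233.] [188. 174. 162.]
170 7 [ 178.5   -0.9 -233.3] [-235. -230.] [216. 172. 117.]
180 26 [ 1.851e+02 -1.000e-01 -2.278e+02] [-233. -223.] [213.  169.5 116. ]
top
70 1 [  79.9   -2.3 -182.3] [-182. -182.] [88. 69. 53.]
80 9 [  86.6    0.8 -189.5] [-192. -181.] [94. 67. 46.]
90 14 [  94.6    3.  -192.3] [-198. -189.] [94.  67.5 46. ]
100 8 [ 106.1    2.2 -205.7] [-209. -201.] [148.  143.5 122. ]
110 6 [ 113.7    3.4 -211.2] [-215. -207.] [155.5 148.5 141.5]
120 6 [ 123.2    2.8 -211.6] [-217. -208.] [148.5 144.5 142.5]
130 6 [ 135.     2.2 -219.3] [-222. -216.] [144.  140.  139.5]
140 7 [ 145.5    2.8 -223.8] [-227. -221.] [144. 129. 132.]
150 8 [ 156.2    2.3 -228.4] [-230. -226.] [144.  126.5 116.5]
160 5 [ 163.4    2.  -233.4] [-238. -230.] [149. 134. 114.]
170 9 [ 178.8   -2.2 -230.6] [-238. -225.] [168. 133.  86.]
180 22 [ 185.5    0.9 -225.9] [-233. -219.] [169. 135.  88.]
```

The pole has pitched nose-down by about 0.46 rad and slid about 50 mm through the grip. I'll unload it by easing the flap back up, unhook it, then re-level it in the rest and regrip.

Emit:
carry_out(commands=[1, 0.8, 0, 0, 0, 1, 1.5, 0, 0.2, 0, 1, 2.5, 0.1, 0.8, 0, 1, 3.5, 0.1, 1.4, 0, 1, 4.5, 0.2, 2, 0, 1, 5.5, 0.2, 2.5, 0, 1, 5.5, 0.2, 2.5, 0])

```text
clock: 9.5
eef_pos: [493.1, -36.8, 520.7]
tcp_rot: [0.694, 0.72, -0.0, -0.0]
force: [-0.1, 0.3, -1.2]
width: 13.4
```

```bash
python3 -c "
from flap import *
flap('7')
from pole import *
pole('7',env.state()['eef_pos'])" | grep -v '^[2-7]0 '
```

```text
[493.1 -36.8 520.7] 13.381890537952732 [-0.1  0.3 -1.2]
scene 978 theta pct [0.11 0.13 0.17 0.21 0.28] rmax 144.0
top 345 theta pct [0.13 0.16 0.21 0.26 0.29] rmax 147.0
scene
80 25 [  85.4   -4.7 -190.7] [-199. -186.] [120.  81.  55.]
90 25 [  94.    -4.1 -196. ] [-205. -191.] [124.  89.  62.]
100 15 [ 105.1   -4.8 -207.9] [-212. -202.] [194. 179. 179.]
110 14 [ 115.1   -6.  -212.3] [-218. -208.] [193.5 176.5 168.5]
120 15 [ 125.9   -5.  -218.2] [-222. -213.] [193. 180. 180.]
130 14 [ 135.6   -5.7 -221.1] [-226. -218.] [185.5 175.  178. ]
140 14 [ 144.7   -5.2 -226.7] [-231. -222.] [194.  177.5 174.5]
150 14 [ 155.1   -5.1 -231.6] [-238. -228.] [184.5 177.5 186. ]
160 21 [ 166.9   -4.4 -236.8] [-240. -232.] [224. 180. 126.]
170 30 [ 175.7   -0.4 -234.7] [-239. -231.] [227.5 185.5 126.5]
180 29 [ 184.9    0.5 -231.6] [-236. -228.] [235. 196. 133.]
top
100 4 [ 105.5    0.5 -204.3] [-208. -204.] [145.5 142.  143. ]
110 6 [ 1.150e+02 -1.000e-01 -2.114e+02] [-216. -206.] [142.  138.5 137.5]
120 6 [ 124.7   -0.8 -215.9] [-222. -210.] [137.  134.5 135. ]
130 8 [ 1.347e+02  2.000e-01 -2.216e+02] [-229. -218.] [150.5 132.  121.5]
140 8 [ 143.9   -0.4 -226.7] [-228. -223.] [132.5 121.5 112.5]
150 8 [ 155.1   -0.9 -232.5] [-237. -226.] [141. 136. 135.]
160 12 [ 1.674e+02 -1.000e-01 -2.340e+02] [-240. -232.] [166.5 143.5  93.5]
170 21 [ 175.6    0.7 -233.5] [-239. -227.] [184. 147.  94.]
180 20 [ 184.8    0.5 -229.9] [-236. -226.] [186.  155.5  99.5]
```

Emit:
carry_out(commands=[1, -0.7, 0, 0, 0, 1, -0.7, 0, 0, 0, 1, -0.1, 0, 1.5, 0, 1, 0.6, 0, 3, 0, 1, 1.3, 0, 4.5, 0, 1, 1.3, 0, 7, 0, 1, -2, 0, 7, 0, 1, -6, 0, 7, 0, 1, -6, 0, 7, 0])

```text
clock: 10.5
eef_pos: [428.8, -35.9, 591.9]
tcp_rot: [0.694, 0.72, 0.0, 0.001]
force: [0.4, -0.2, -0.9]
width: 13.7
```

```bash
python3 -c "
from flap import *
flap('8')
from pole import *
pole('8',env.state()['eef_pos'])" | grep -v '^[2-7]0 '
```

```text
[428.8 -35.9 591.9] 13.73727882683783 [ 0.4 -0.2 -0.9]
scene 979 theta pct [0.11 0.14 0.17 0.21 0.28] rmax 143.0
top 352 theta pct [0.13 0.16 0.21 0.26 0.29] rmax 147.0
scene
80 33 [  84.7   -5.2 -190.9] [-205. -187.] [120.  82.  55.]
90 26 [  93.7   -3.3 -198. ] [-207. -190.] [146.5 120.   92. ]
100 14 [ 105.1   -4.2 -207.7] [-210. -204.] [190.  173.5 175.5]
110 16 [ 114.5   -4.3 -213.8] [-218. -208.] [190.  174.5 169.5]
120 14 [ 124.5   -5.2 -216.7] [-223. -209.] [179.5 172.  169.5]
130 18 [ 134.5   -5.1 -223.1] [-229. -218.] [192.  173.5 166. ]
140 14 [ 145.8   -4.8 -229. ] [-232. -225.] [193.  175.  178.5]
150 13 [ 155.    -6.  -232.4] [-235. -229.] [174. 163. 168.]
160 5 [ 160.9   -4.8 -235.1] [-238. -233.] [179. 170. 148.]
top
80 12 [  85.3   -2.1 -189.4] [-196. -187.] [93.5 68.  47. ]
90 14 [  94.4    1.5 -193.7] [-204. -189.] [104.   78.5  55.5]
100 9 [ 105.9    0.8 -205.2] [-211. -203.] [158. 142. 128.]
110 9 [ 1.154e+02  2.000e-01 -2.094e+02] [-215. -209.] [152. 142. 121.]
120 9 [ 125.6   -0.4 -215.9] [-220. -214.] [149. 145. 134.]
130 8 [ 135.8   -0.9 -222.7] [-227. -214.] [146.  143.5 139. ]
140 6 [ 1.455e+02 -2.000e-01 -2.241e+02] [-228. -222.] [147. 143. 142.]
150 6 [ 156.1   -0.9 -231.4] [-233. -229.] [145. 141. 142.]
160 2 [ 163.    -1.3 -234.4] [-236. -232.] [154.  149.5 146. ]
```

Emit:
carry_out(commands=[1, 0, -3, -2, 0, 1, 0, -7, -4, 0.02, 1, 0, -11, -6, 0.03, 1, 0, -15, -8, 0.04, 1, 0.1, -19, -10, 0.049, 1, 0.2, -23, -13, 0.049, 1, 0.4, -26.5, -16, 0.049, 1, 0.4, -28.8, -18, 0.049, 1, 0.4, -29.5, -20, 0.049, 1, 0.4, -29.5, -20, 0.049])

```text
clock: 11.6
eef_pos: [436.8, -333.1, 387.3]
tcp_rot: [0.677, 0.736, 0.0, -0.003]
force: [0.0, 0.5, -1.5]
width: 13.8
```

Emit:
carry_out(commands=[1, 0, 0, -3, 0, 1, 0, 0, -6, 0, 1, 0, 0, -9, 0, 1, 0, 0, -10, 0, 1, 0, 0, -10.7, 0, 1, 0, 0, -11.4, 0, 1, 0, 0, -12.1, 0, 1, 0, 0, -12.8, 0, 1, 0, 0, -13.5, 0, 1, 0, 0, -14, 0], force=25)

```text
clock: 12.6
eef_pos: [436.2, -332.5, 252.6]
tcp_rot: [0.677, 0.736, -0.001, 0.002]
force: [-10.3, -0.9, 14.1]
width: 13.7
```

Run:
```python
from pole import *
s=env.state();print(s['eef_pos'],s['force'],s['width'])
im,d=grab('scene');W=cloud('scene',d);np.savez('pics/scene9.npz',im=im,W=W);im2,d2=grab('top');np.savez('pics/top9.npz',im=im2,W=cloud('top',d2))
import pole;pole.hx=R.from_euler('z',4.87,degrees=True).as_matrix()
pole.pole('9',s['eef_pos'])
```

```text
[ 436.20033515 -332.47838984  252.64824537] [-10.33410882  -0.86941692  14.06886443] 13.660267504547978
scene
20 27 [  24.1   -1.7 -156.9] [-226. -127.] [111.  75.  50.]
30 20 [  34.8    0.6 -160.2] [-166. -154.] [110.5  75.   50. ]
40 23 [  45.    -0.8 -162.3] [-172. -155.] [118.  79.  52.]
50 21 [  56.     0.5 -166.5] [-171. -161.] [124.  82.  54.]
60 19 [  64.9   -0.2 -168.7] [-175. -163.] [124.  82.  54.]
70 21 [  74.4   -0.9 -172.3] [-176. -167.] [123.  82.  53.]
80 23 [  85.    -0.4 -175.5] [-216. -172.] [126.  83.  55.]
90 22 [  95.1   -0.5 -179.1] [-185. -174.] [123.5  81.5  53. ]
100 26 [ 104.5   -0.4 -196. ] [-208. -180.] [154.  115.5  90. ]
110 30 [ 113.    -2.  -203.5] [-238. -186.] [132.5 115.5 110. ]
120 8 [ 124.6   -1.1 -195. ] [-200. -191.] [198. 191. 197.]
130 11 [ 134.7    0.2 -195.2] [-201. -191.] [198. 189. 198.]
140 10 [ 145.3   -1.1 -199.5] [-205. -198.] [206.  194.5 193.5]
150 10 [ 154.8   -0.3 -204.4] [-208. -198.] [213.  200.  194.5]
160 10 [ 165.1   -0.5 -207. ] [-211. -201.] [210.5 200.  197.5]
170 8 [ 173.6   -0.4 -208.6] [-217. -204.] [205.5 185.5 179.5]
top
50 1 [  51.     9.6 -237.9] [-238. -238.] [128.  86.  51.]
60 3 [  67.9    8.4 -184.3] [-237. -173.] [116.  80.  44.]
70 12 [  75.9    5.8 -174. ] [-182. -168.] [94. 65. 44.]
80 14 [  85.8    1.9 -174.9] [-225. -166.] [96. 69. 45.]
90 13 [  94.5    4.4 -179.8] [-228. -175.] [95. 66. 43.]
100 16 [ 104.     5.9 -198.3] [-224. -179.] [95.5 68.5 43.5]
110 8 [ 115.4    0.4 -194.1] [-199. -191.] [144.5 136.  133. ]
120 5 [ 123.6    3.2 -194.7] [-232. -184.] [156. 148. 135.]
130 6 [ 135.2    1.2 -196.7] [-200. -193.] [154.5 145.5 141.5]
140 5 [ 143.5    3.1 -201.3] [-207. -198.] [161. 149. 134.]
150 6 [ 155.4    1.3 -202.3] [-208. -197.] [147.5 144.5 143. ]
160 9 [ 164.7    3.5 -227.1] [-238. -199.] [120. 109.  99.]
170 5 [ 172.2    3.8 -208.6] [-219. -205.] [155. 140. 117.]
```

Emit:
carry_out(commands=[1, -0.5, 0, 0, 0, 1, -0.5, 0, -0.5, 0, 1, -0.5, 0, -1, 0, 1, -0.5, 0, -1.5, 0, 1, -0.5, 0, -2, 0, 1, -0.5, 0, -2.5, 0, 1, -0.5, 0, -3, 0, 1, -0.5, 0, -3.4, 0, 1, -0.5, 0, -3.4, 0])

```text
clock: 13.6
eef_pos: [430.4, -332.0, 218.1]
tcp_rot: [0.676, 0.737, -0.001, -0.0]
force: [-13.5, -1.2, 15.0]
width: 13.6
```

Run:
```python
from pole import *
s=env.state();print(s['eef_pos'],s['force'],s['width'])
im,d=grab('scene');W=cloud('scene',d);np.savez('pics/scene9.npz',im=im,W=W);im2,d2=grab('top');np.savez('pics/top9.npz',im=im2,W=cloud('top',d2))
import pole;pole.hx=R.from_euler('z',4.87,degrees=True).as_matrix()
pole.pole('9',s['eef_pos'])
```

```text
[ 430.43642149 -332.01543383  218.08609679] [-13.5242305   -1.1672094   14.98966779] 13.592394011860586
scene
20 28 [  25.1   -1.7 -151.9] [-209. -148.] [109.5  73.   48. ]
30 30 [  34.8   -3.3 -153.7] [-212. -146.] [113.   75.5  49. ]
40 22 [  45.7   -2.2 -153.4] [-212. -147.] [122.   81.   52.5]
50 23 [  55.1   -3.6 -152.3] [-213. -148.] [125.  82.  54.]
60 26 [  64.6   -0.8 -152.8] [-213. -149.] [126.  83.  55.]
70 25 [  75.8   -1.9 -153.5] [-214. -147.] [126.  84.  55.]
80 25 [  85.2   -1.3 -154. ] [-215. -151.] [125.  83.  54.]
90 21 [  94.4    0.2 -155.2] [-214. -151.] [126.  84.  55.]
100 24 [ 106.2   -0.2 -157.8] [-172. -152.] [124.5  88.   56. ]
110 42 [ 117.4   -1.2 -168.6] [-210. -156.] [136.5 103.   73.5]
120 24 [ 124.9   -1.4 -206.5] [-214. -158.] [166.  121.  106.5]
130 27 [ 134.5   -2.4 -212.2] [-223. -158.] [203. 181. 136.]
140 25 [ 145.4   -1.7 -216.1] [-222. -158.] [216. 196. 145.]
150 26 [ 154.8   -1.5 -216.8] [-224. -161.] [227.  202.5 145. ]
160 23 [ 164.2   -1.8 -214.5] [-223. -162.] [228. 196. 147.]
170 26 [ 174.4   -1.2 -215.7] [-224. -161.] [217. 190. 144.]
1
[... 231 characters left out ...]
  68.   45.5]
80 19 [  85.3    4.5 -157.3] [-211. -146.] [103.  72.  47.]
90 18 [  95.3    5.9 -161.6] [-211. -152.] [101.   70.5  47.5]
100 19 [ 105.     4.5 -160.4] [-215. -146.] [106.  73.  49.]
110 12 [ 114.4    2.7 -166.3] [-176. -154.] [123.5 106.   98.5]
120 13 [ 124.9    3.2 -203.3] [-214. -156.] [134.  94.  56.]
130 14 [ 135.4    3.7 -206.7] [-223. -157.] [159.5 137.   95.5]
140 14 [ 144.9    2.1 -215.6] [-224. -160.] [184.  155.5 100. ]
150 14 [ 154.9    3.2 -212.1] [-223. -161.] [184.5 154.  100.5]
160 18 [ 165.2    3.9 -215.8] [-221. -157.] [174.5 147.5  96.5]
170 15 [ 177.     4.  -203.8] [-222. -162.] [161. 140.  92.]
180 10 [ 184.5    5.2 -208. ] [-220. -165.] [159. 138.  89.]
```

Emit:
carry_out(commands=[4.5, 0, 0, 0, 0, 4.5, 0, 0, 0, 0, 4.5, 0, 0, 0, 0, 4.5, 0, 0, 4, 0, 4.5, 0, 0, 6, 0, 4.5, 3, 0.3, 6, 0, 4.5, 6.2, 0.6, 6, 0, 4.5, 6.2, 0.6, 6, 0])

```text
clock: 14.5
eef_pos: [496.0, -325.0, 276.5]
tcp_rot: [0.675, 0.737, 0.0, 0.001]
force: [-0.3, 0.4, 1.6]
width: 45.3
```

Run:
```python
from fit import *
s=env.state();print(s['eef_pos'],s['width'])
gx=R.from_euler('z',4.87,degrees=True).as_matrix()
a=[]
for n in('scene','top'):
    im,d=grab(n);W=cloud(n,d); G=(W-[498,-325.6,0])@gx
    m=(abs(G[...,1])<7)&(G[...,2]>54)&(G[...,2]<76)&(abs(G[...,0])<160)
    P=G[m]
    for b in list(range(-100,140,20)):
        k=(P[:,0]>=b)&(P[:,0]<b+20)
        if k.sum():print(n,b,k.sum(),np.median(P[k],0).round(1))
    print(np.percentile(P[:,0],[0,2,98,100]))
    c=im[240:340,190:310] if n=='scene' else im[150:230,340:460]
    a.append(cv2.resize(np.ascontiguousarray(c[:,:,::-1]),(400,330),interpolation=cv2.INTER_CUBIC))
cv2.imwrite('pics/both10.png',np.hstack(a))
```

```text
[ 495.95374399 -324.9929148   276.54025299] 45.32734357093227
scene -20 25 [-6.  -0.  65.9]
scene 0 32 [11.3  0.  65.2]
scene 20 31 [31.2 -0.1 63.5]
scene 40 19 [49.3 -0.2 58.3]
scene 60 13 [68.8 -0.3 55.6]
scene 80 10 [88.7 -0.2 54.9]
scene 100 8 [107.3  -1.3  56. ]
[-13.25663772 -11.93803688 108.84935831 117.02082301]
top 60 4 [74.9  5.4 57.4]
top 80 9 [88.8  3.2 58.3]
top 100 4 [109.1   2.2  60.3]
[ 69.57118279  70.66725447 111.69726212 111.94014663]
```

View pics/both10.png

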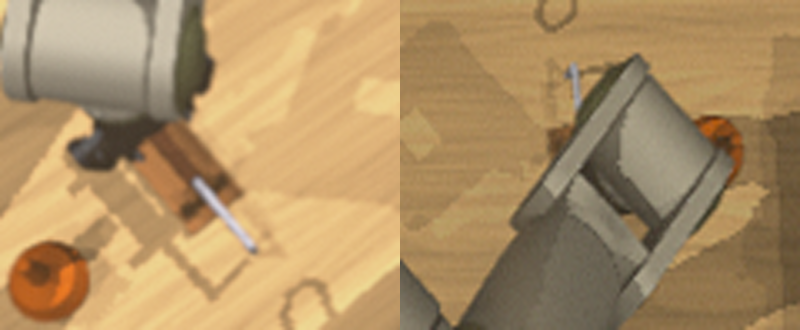

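Emit:
carry_out(commands=[4.5, 0, -0.05, -3, 0, 4.5, 0, -0.05, -6.2, 0, 4.5, 0, -0.05, -6.2, 0, 1, 0, -0.05, -6.2, 0, 1, 0, -0.05, -6.2, 0, 1, 0, -0.05, -6.2, 0, 1, 0, -0.05, -6.2, 0, 1, 0, -0.05, -6.2, 0, 1, 0, -0.05, -6.2, 0], force=120)

```text
clock: 15.5
eef_pos: [493.6, -326.5, 216.7]
tcp_rot: [0.676, 0.737, -0.0, 0.002]
force: [-2.1, -0.7, 7.5]
width: 13.7
```

Emit:
carry_out(commands=[1, 0, 0, 2, 0, 1, 0, 0, 5, 0, 1, 0, 0, 9, 0, 1, 0, 0, 13, 0, 1, 0, 0, 17, 0, 1, 0, 0, 21, 0, 1, 0, 0, 25, 0, 1, 0, 0, 28, 0, 1, 0, 0, 30, 0, 1, 0, 0, 30.6, 0])

```text
clock: 16.5
eef_pos: [493.0, -325.6, 523.6]
tcp_rot: [0.676, 0.737, -0.0, 0.002]
force: [0.1, -0.0, -1.9]
width: 13.5
```

Emit:
carry_out(commands=[1, 0, 2, 0, 0, 1, 0, 5, 0, 0, 1, 0, 9, 0, -0.02, 1, 0, 13, 0, -0.02, 1, 0, 17, 0, -0.03, 1, 0, 21, 0, -0.04, 1, 0, 24.5, 0, -0.049, 1, 0, 27.5, 0, -0.049, 1, 0, 29.1, 0, -0.049, 1, 0, 29.1, 0, -0.049])

```text
clock: 17.5
eef_pos: [493.1, -33.4, 520.3]
tcp_rot: [0.693, 0.721, -0.0, -0.001]
force: [-0.3, 0.0, -1.2]
width: 13.8
```

```bash
python3 -c "
from flap import *
flap('11')
from pole import *
pole('11',env.state()['eef_pos'])"
```

```text
[493.1 -33.4 520.3] 13.753397536528265 [-0.3  0.  -1.2]
scene 978 theta pct [0.11 0.13 0.17 0.21 0.28] rmax 144.0
top 350 theta pct [0.12 0.16 0.21 0.26 0.29] rmax 147.0
scene
20 30 [  25.1   -3.  -154.3] [-168. -152.] [113.5  77.5  53. ]
30 30 [  35.2   -2.6 -154.7] [-166. -149.] [116.   79.5  54. ]
40 25 [  42.9   -1.6 -158.5] [-170. -153.] [142. 127. 105.]
50 14 [  55.6   -0.4 -162.1] [-166. -159.] [196.5 180.5 181. ]
60 11 [  64.1   -0.6 -161.7] [-164. -159.] [186. 180. 186.]
70 12 [  75.1   -1.  -163. ] [-166. -159.] [202.5 190.  190.5]
80 13 [  84.9   -1.7 -162.7] [-165. -158.] [209. 181. 186.]
90 13 [  95.3   -1.2 -163.1] [-166. -160.] [196. 183. 175.]
100 14 [ 104.9   -1.5 -164.6] [-168. -161.] [208. 178. 181.]
110 21 [ 117.    -2.8 -165.9] [-205. -161.] [190. 164. 135.]
120 11 [ 121.    -1.1 -173.9] [-195. -164.] [140. 126. 106.]
160 12 [ 167.3    1.4 -236.7] [-238. -235.] [226. 184. 125.]
170 32 [ 175.    -0.7 -233.4] [-237. -230.] [228.  186.5 127. ]
180 32 [ 1.848e+02 -1.000e-01 -2.309e+02] [-235. -227.] [234.  195.5 133. ]
top
90 4 [  96.4    3.1 -162.3] [-165. -159.] [162.5 156.5 156. ]
100 6 [ 105.     2.6 -163.5] [-166. -161.] [160.5 155.  156. ]
110 10 [ 114.4    3.7 -165.2] [-197. -161.] [141.  135.  136.5]
120 2 [ 120.5    1.6 -164.7] [-167. -162.] [150. 140. 134.]
160 12 [ 166.5    1.6 -234.9] [-239. -232.] [171.  136.5  88.5]
170 21 [ 174.6   -0.4 -232.8] [-237. -228.] [184. 148.  95.]
180 21 [ 183.5   -0.9 -228.4] [-235. -226.] [186. 156. 100.]
```

Emit:
carry_out(commands=[1, 1, -0.1, 0, 0, 1, 2, -0.2, 0, 0, 1, 3.3, -0.3, 0, 0, 1, 3.3, -0.3, 0, 0, 1, 3.3, -0.3, -2, 0, 1, 3.3, -0.3, -4, 0, 1, 3.3, -0.3, -5.5, 0, 1, 3.3, -0.3, -6.2, 0, 1, 3.3, -0.3, -6.2, 0])

```text
clock: 18.5
eef_pos: [526.6, -38.5, 458.1]
tcp_rot: [0.694, 0.72, -0.0, -0.001]
force: [0.4, -0.5, -1.4]
width: 13.8
```

Run:
```python
from flap import *
flap('12')
a=[]
for n in('scene','top'):
    im=np.load('pics/%s12.npz'%n)['im']
    c=im[190:290,310:430] if n=='scene' else im[100:180,260:380]
    a.append(cv2.resize(np.ascontiguousarray(c[:,:,::-1]),(400,330),interpolation=cv2.INTER_CUBIC))
cv2.imwrite('pics/both12.png',np.hstack(a))
```

```text
[526.6 -38.5 458.1] 13.813626735844156 [ 0.4 -0.5 -1.4]
scene 975 theta pct [0.11 0.13 0.17 0.21 0.28] rmax 144.0
top 348 theta pct [0.12 0.16 0.21 0.26 0.29] rmax 146.0
```

View pics/both12.png

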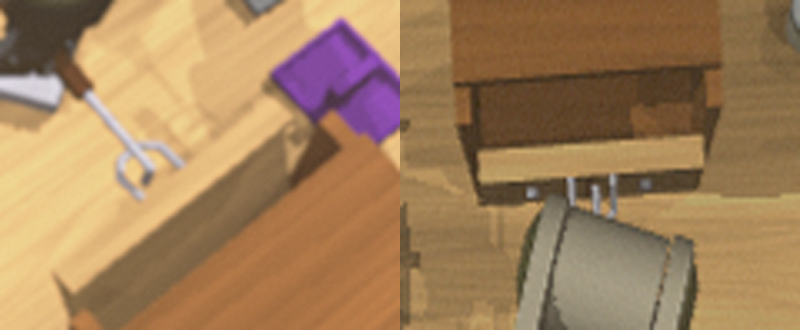

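The finger is inside the staple again: (148,165) left, between the legs at 571 and 613 right. Now I pull to about 0.88, unload and lift out.

Emit:
carry_out(commands=[1, -1.5, 0, -0.3, 0, 1, -2.8, 0, -0.95, 0, 1, -3.8, 0, -1.9, 0, 1, -4.8, 0, -2.95, 0, 1, -5.6, 0, -4.1, 0, 1, -6.35, -0.1, -5.3, 0, 1, -6.85, -0.1, -6.3, 0, 1, -6.85, -0.1, -6.3, 0])

```text
clock: 19.4
eef_pos: [458.1, -39.3, 395.7]
tcp_rot: [0.694, 0.72, 0.001, 0.001]
force: [1.4, -1.0, -1.8]
width: 13.7
```

```bash
python3 -c "
from flap import *
flap('13')
from pole import *
pole('13',env.state()['eef_pos'])"|grep -v '^[2-6]0 '
```

```text
[458.1 -39.3 395.7] 13.69616638826597 [ 1.4 -1.  -1.8]
scene 2138 theta pct [0.71 0.75 0.79 0.81 0.86] rmax 141.0
top 1058 theta pct [0.71 0.74 0.78 0.81 0.89] rmax 144.0
scene
70 12 [  75.    -3.8 -163.7] [-168. -158.] [196. 190. 198.]
80 10 [  85.9   -2.8 -164.7] [-167. -159.] [185.  180.5 187.5]
90 9 [  95.6   -3.6 -162.3] [-166. -159.] [196. 176. 178.]
100 16 [ 106.4   -2.3 -165.6] [-196. -161.] [212. 190. 191.]
110 24 [ 114.1   -4.4 -183.8] [-208. -162.] [190.  178.  173.5]
120 10 [ 121.3   -3.6 -178.4] [-200. -163.] [135.  121.5 106.5]
130 18 [ 135.3    1.5 -157.1] [-165. -152.] [184.5 147.  102. ]
140 26 [ 144.9    0.4 -144.6] [-151. -140.] [195.5 156.  107. ]
150 46 [ 153.1   -0.5 -162.7] [-172. -140.] [198.  158.  107.5]
160 37 [ 165.3    0.5 -172.7] [-180. -168.] [222. 177. 121.]
170 30 [ 175.5   -0.3 -179.5] [-187. -173.] [221. 177. 121.]
180 33 [ 184.9   -0.9 -188.4] [-192. -181.] [223. 181. 123.]
top
80 5 [  83.7   -0.4 -161.6] [-166. -159.] [143. 143. 145.]
90 9 [  94.6    2.2 -162.4] [-165. -159.] [162. 138. 126.]
100 11 [ 105.1    1.6 -165.2] [-198. -162.] [160. 158. 159.]
110 11 [ 113.3    1.1 -167.6] [-197. -156.] [167. 158. 152.]
120 2 [ 122.7    2.1 -168.9] [-171. -167.] [138.  120.5 101. ]
130 27 [ 134.7   -0.2 -154.2] [-163. -145.] [149. 118.  79.]
140 22 [ 145.5   -0.7 -144.9] [-153. -139.] [155. 124.  81.]
150 6 [ 153.1    0.5 -146.5] [-168. -143.] [149.5 120.   79. ]
160 18 [ 164.5   -0.4 -172.3] [-180. -166.] [156.5 124.5  82. ]
170 13 [ 176.1    0.5 -179.9] [-185. -176.] [157. 126.  81.]
180 18 [ 185.1   -1.6 -187.9] [-191. -182.] [161. 128.  83.]
```

Emit:
carry_out(commands=[1, 0.5, 0, 0, 0, 1, 0.5, 0, 0, 0, 1, 0.5, 0, 1, 0, 1, 0.5, 0, 2.5, 0, 1, 0.5, 0, 4, 0, 1, 0.5, 0, 6, 0, 1, 0.5, 0, 8.5, 0, 1, 0.5, 0, 8.5, 0])

```text
clock: 20.3
eef_pos: [462.8, -39.0, 484.3]
tcp_rot: [0.694, 0.72, 0.001, 0.003]
force: [0.5, 0.2, -1.8]
width: 13.6
```

```bash
python3 -c "
from flap import *
flap('14')
from pole import *
pole('14',env.state()['eef_pos'])"|grep -v '^[2-6]0 '
```

```text
[462.8 -39.  484.3] 13.640252582634432 [ 0.5  0.2 -1.8]
scene 2165 theta pct [0.75 0.78 0.82 0.85 0.89] rmax 141.0
top 1101 theta pct [0.75 0.78 0.82 0.85 0.92] rmax 144.0
scene
70 11 [  75.7   -3.8 -157.3] [-162. -154.] [192. 187. 195.]
80 14 [  84.6   -3.2 -159.8] [-165. -156.] [195.5 189.5 198. ]
90 11 [  94.8   -3.4 -161.2] [-164. -156.] [180. 165. 166.]
100 12 [ 105.4   -3.8 -161.3] [-165. -158.] [204.5 180.5 180. ]
110 18 [ 116.    -5.2 -163.3] [-195. -158.] [198.  177.5 157.5]
120 15 [ 122.    -4.6 -179.1] [-198. -158.] [138. 124. 110.]
130 20 [ 1.366e+02  2.000e-01 -2.335e+02] [-240. -230.] [190.5 152.5 105.5]
140 20 [ 142.9   -1.6 -232.8] [-236. -226.] [216.  172.5 118. ]
top
80 3 [  86.7    0.  -158.3] [-159. -155.] [152. 149. 151.]
90 7 [  96.8    2.6 -161.2] [-163. -154.] [164. 160. 159.]
100 11 [ 106.     2.  -160.6] [-163. -158.] [156. 134. 125.]
110 8 [ 116.2    1.3 -162.4] [-166. -160.] [148. 140. 136.]
120 3 [ 126.7   10.  -235.1] [-240. -173.] [145. 117.  75.]
130 15 [ 135.9   -0.6 -233. ] [-237. -226.] [151. 120.  78.]
140 6 [ 141.6   -2.5 -231.4] [-234. -228.] [159.5 127.   82.5]
```

Emit:
carry_out(commands=[1, 2, 0.1, 0, 0, 1, 4.2, 0.15, 0, 0, 1, 4.2, 0.15, -1.5, 0, 1, 4.2, 0.15, -3.5, 0, 1, 3.4, 0.15, -3.7, 0, 1, 2.6, 0.1, -4.5, 0, 1, 1.8, 0.1, -5.5, 0, 1, 1, 0.05, -6.5, 0, 1, 0.6, 0, -7, 0])

```text
clock: 21.3
eef_pos: [468.0, -39.1, 410.4]
tcp_rot: [0.694, 0.72, -0.0, -0.001]
force: [-0.9, 0.1, -1.5]
width: 13.7
```

```bash
python3 -c "
from flap import *
flap('15')"
```

```text
[468.  -39.1 410.4] 13.650322671502304 [-0.9  0.1 -1.5]
scene 2307 theta pct [1.15 1.19 1.23 1.25 1.28] rmax 139.0
top 1392 theta pct [1.18 1.23 1.27 1.29 1.33] rmax 141.0
```

Emit:
carry_out(commands=[1, 0, 0, 4, 0, 1, 0, 0, 8, 0, 1, 0, -1, 10, 0, 1, 0, -5, 10, 0, 1, 0.5, -9, 10, 0.02, 1, 1.5, -13, 10, 0.03, 1, 2.5, -17, 10, 0.04, 1, 3.5, -21, 10, 0.049, 1, 4.6, -25, 8, 0.049, 1, 4.6, -28.5, 6, 0.049])

```text
clock: 22.4
eef_pos: [515.7, -326.2, 470.5]
tcp_rot: [0.676, 0.737, 0.0, 0.001]
force: [1.3, 1.2, -2.2]
width: 13.4
```

Emit:
carry_out(commands=[1, 0, 0, 0, 0, 1, 0, 0, -5, 0, 1, 0, 0, -10, 0, 1, 0, 0, -10, 0])

```text
clock: 22.8
eef_pos: [514.7, -323.5, 365.3]
tcp_rot: [0.676, 0.737, 0.0, -0.006]
force: [-0.6, 0.8, -1.4]
width: 13.7
```

Run:
```python
from flap import *
flap('16')
import pole;pole.hx=R.from_euler('z',4.87,degrees=True).as_matrix()
s=env.state();pole.pole('16',s['eef_pos']);t=R.from_quat(s['tcp_rot']).as_matrix();print(np.arctan2(t[1,0],t[0,0]))
```

```text
[ 514.7 -323.5  365.3] 13.709678118844609 [-0.6  0.8 -1.4]
scene 2008 theta pct [1.8  1.85 1.88 1.91 1.93] rmax 138.0
top 1467 theta pct [1.77 1.83 1.87 1.89 1.93] rmax 139.0
scene
20 23 [  25.6    3.2 -160.3] [-166. -157.] [113.  78.  53.]
30 25 [  35.3    2.6 -162.4] [-165. -157.] [113.  77.  51.]
40 16 [  43.1    2.5 -166.8] [-173. -161.] [163.5 152.  150.5]
50 12 [  55.1    3.4 -168.7] [-173. -167.] [203.5 197.  201.5]
60 11 [  64.3    2.  -168.3] [-173. -165.] [204. 198. 205.]
70 11 [  75.     2.6 -169.2] [-175. -166.] [201. 196. 204.]
80 13 [  83.6    3.  -169.5] [-174. -165.] [194. 181. 187.]
90 13 [  94.8    2.5 -170.1] [-176. -168.] [208. 202. 203.]
100 12 [ 104.1    2.9 -172.1] [-175. -167.] [214.  203.5 193.5]
110 16 [ 116.7    3.1 -173.9] [-210. -170.] [205.5 192.5 174. ]
120 3 [ 120.4    1.6 -175.4] [-187. -170.] [155. 141. 137.]
top
80 5 [  86.3    5.1 -162.5] [-169. -161.] [161. 151. 145.]
90 7 [  94.8    4.3 -168. ] [-170. -163.] [159. 147. 143.]
100 7 [ 104.2    3.4 -164. ] [-168. -162.] [160. 144. 138.]
110 13 [ 115.2    5.1 -173.3] [-208. -163.] [149. 127. 105.]
1.6563667095308514
```

Emit:
carry_out(commands=[1, 0, 0, -4, 0, 1, 0, 0, -8, 0, 1, 0, 0, -11, 0, 1, 0, 0, -12.5, 0, 1, 0, 0, -13, 0, 1, 0, 0, -13, 0], force=60)

```text
clock: 23.5
eef_pos: [515.8, -324.7, 243.0]
tcp_rot: [0.676, 0.737, -0.0, 0.002]
force: [-0.6, -0.6, -1.8]
width: 13.4
```

Run:
```python
from flap import *
flap('17')
import pole;pole.hx=R.from_euler('z',4.87,degrees=True).as_matrix()
s=env.state();pole.pole('17',s['eef_pos'])
```

```text
[ 515.8 -324.7  243. ] 13.424162128371997 [-0.6 -0.6 -1.8]
scene 2013 theta pct [1.8  1.84 1.88 1.9  1.93] rmax 138.0
top 1464 theta pct [1.77 1.82 1.87 1.9  1.93] rmax 139.0
scene
20 25 [  25.6   -0.7 -153. ] [-195. -150.] [113.  77.  52.]
30 43 [  34.4   -2.1 -194.8] [-239. -150.] [112.  76.  51.]
40 31 [  43.9   -1.  -162.1] [-238. -151.] [148. 110.  78.]
50 13 [  54.3   -1.3 -161.8] [-239. -157.] [201. 191. 184.]
60 12 [  64.9    0.2 -162.1] [-238. -159.] [203.  194.5 200. ]
70 12 [  75.7   -0.9 -164.6] [-237. -158.] [209.  191.5 185.5]
80 10 [  86.1    0.  -160.5] [-165. -158.] [214.  201.5 200.5]
90 12 [  95.8    0.7 -164. ] [-224. -158.] [217. 199. 196.]
100 11 [ 105.1   -1.  -163.7] [-240. -157.] [213. 194. 183.]
110 13 [ 115.1    0.9 -164.6] [-239. -160.] [221. 194. 196.]
120 14 [ 122.4   -0.6 -189.1] [-239. -161.] [202.  172.5 131. ]
130 3 [ 132.     6.6 -238.9] [-239. -236.] [229. 187. 126.]
140 2 [ 144.9   -2.6 -238.4] [-240. -237.] [228.5 187.  127. ]
150 5 [ 153.6    0.3 -239.6] [-240. -239.] [225. 181. 122.]
160 4 [ 165.8   -6.1 -239.2] [-240. -239.] [235.5 198.  134.5]
170 1 [ 172.6  -10.5 -238.7] [-239. -239.] [236. 210. 143.]
180 1 [ 188.8   -5.1 -239.2] [-239. -239.] [236. 220. 151.]
top
80 4 [  87.1    3.6 -197.7] [-239. -159.] [170.5 139.5 109.5]
90 11 [  93.5    1.5 -168.5] [-239. -158.] [166. 153. 101.]
100 7 [ 104.7    2.2 -161. ] [-229. -157.] [158. 153. 149.]
110 13 [ 116.     3.7 -179.8] [-240. -161.] [152. 143.  96.]
120 2 [ 124.1    2.4 -201.6] [-238. -166.] [171.5 150.  123. ]
130 2 [ 132.6    2.9 -236.1] [-239. -233.] [174.5 138.   86. ]
140 1 [ 141.4  -10.3 -237. ] [-237. -237.] [171. 137.  85.]
150 3 [ 158.    -8.4 -239. ] [-239. -239.] [179. 141.  88.]
160 5 [ 167.5   -5.5 -238.3] [-239. -236.] [184. 151.  96.]
170 3 [ 174.1   -2.1 -235.1] [-239. -233.] [185. 159. 103.]
```

Emit:
carry_out(commands=[1, 0, 0, -1.2, 0, 1, 0, 0, -2.2, 0, 1, 0, 0, -2.6, 0, 1, 0, 0, -2.6, 0, 4.5, 0, 0, -2.6, 0, 4.5, 0, 0, -2.6, 0, 4.5, 0, 0, -2.6, 0, 4.5, 0, 0, 1, 0, 4.5, 0, 0, 5, 0, 4.5, 0, 0, 9, 0])

```text
clock: 24.6
eef_pos: [515.1, -324.2, 331.4]
tcp_rot: [0.676, 0.737, 0.0, -0.001]
force: [-0.0, -1.6, -0.4]
width: 44.9
```

Emit:
carry_out(commands=[6, 0, 4, 11, 0, 6, 0, 9, 11, 0, 6, -2, 14, 11, 0, 6, -2, 19, 11, 0, 6, -2, 24, 11, 0, 6, -2, 28, 11, 0, 6, -2, 30, 11, 0, 6, -2, 30, 11, 0])

```text
clock: 25.4
eef_pos: [494.4, -19.5, 440.9]
tcp_rot: [0.674, 0.739, 0.0, -0.0]
force: [-0.6, -0.5, -0.2]
width: 59.9
```

Run:
```python
from flap import *
flap('18')
gx=R.from_euler('z',4.87,degrees=True).as_matrix()
a=[]
for n in('scene','top'):
    q=np.load('pics/%s18.npz'%n);im=q['im'];W=q['W']; G=(W-[498,-325.6,0])@gx
    m=(abs(G[...,1])<8)&(G[...,2]>52)&(G[...,2]<80)&(abs(G[...,0])<160); P=G[m]
    for b in list(range(-80,140,20)):
        k=(P[:,0]>=b)&(P[:,0]<b+20)
        if k.sum():print(n,b,k.sum(),np.median(P[k],0).round(1))
    print(np.percentile(P[:,0],[0,1,99,100]))
    m=(G[...,2]>40)&(G[...,2]<80)&(abs(G[...,1])>11)&(abs(G[...,1])<35)&(abs(G[...,0])<70);P=G[m]
    for sgn in(-1,1): print('saddle',np.percentile(P[P[:,0]*sgn>0][:,0],[0,2,50,98,100]).round(1), np.percentile(P[P[:,0]*sgn>0][:,1],[1,99]).round(1))
    c=im[140:370,180:480] if n=='scene' else im[80:240,220:450]
    a.append(cv2.resize(np.ascontiguousarray(c[:,:,::-1]),(400,300),interpolation=cv2.INTER_CUBIC))
cv2.imwrite('pics/both18.png',np.hstack(a))
```

```text
[494.4 -19.5 440.9] 59.89611738219653 [-0.6 -0.5 -0.2]
scene 1999 theta pct [1.81 1.84 1.88 1.9  1.93] rmax 139.0
top 1062 theta pct [1.77 1.82 1.86 1.89 1.93] rmax 129.0
scene -60 35 [-50.2   0.4  66.8]
scene -40 32 [-30.8  -0.7  67.4]
scene -20 41 [-10.3  -0.3  67.8]
scene 0 36 [10.3 -0.2 68.4]
scene 20 38 [30.3 -0.5 67.6]
scene 40 37 [50.5 -0.2 67.6]
scene 60 24 [67.9  0.1 62.9]
scene 80 19 [90.5 -0.1 61.4]
scene 100 20 [110.9   0.3  63.1]
scene 120 19 [129.5   0.   62.8]
[-58.29172294 -57.3227448  138.71019378 141.32124903]
saddle [-51.5 -51.  -41.3 -38.2 -38.1] [-26.9  22.6]
saddle [38.8 39.  47.4 51.7 52.1] [-26.7  22.9]
top -60 21 [-50.2   1.2  66.6]
top -40 20 [-31.5   1.5  69.4]
top -20 20 [-9.3  1.7 69.1]
top 0 18 [10.7  1.1 69.3]
top 20 18 [29.5  0.7 66.4]
top 40 21 [48.8  1.1 69.1]
top 60 11 [71.9  2.7 63.1]
top 80 11 [90.8  2.3 62.4]
top 100 11 [111.1   3.2  62.3]
top 120 10 [130.2   1.7  62.5]
[-58.68247349 -57.98902497 135.19949959 138.02234003]
saddle [-51.8 -51.8 -45.3 -30.4 -15.6] [-23.5  26.4]
saddle [38.4 38.6 44.2 50.6 50.6] [-24.6  25.4]
```

View pics/both18.png

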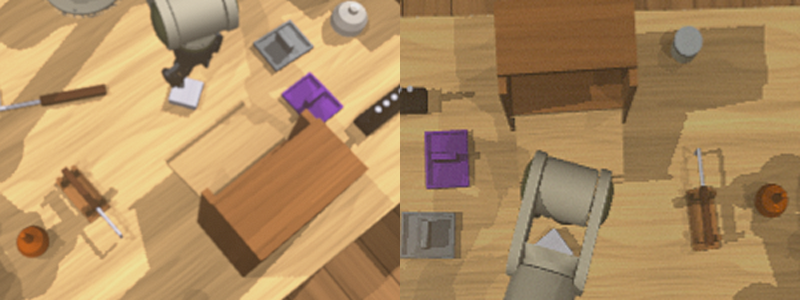

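Left view: the flap hangs open at (225,150) and the pole lies in the rest at (90,200). Right view: the pole is in both saddles. Next I fit the flap plane and move over the tray.

Emit:
carry_out(commands=[6, -1.6, 5, 0, -0.129, 6, -1.6, 10, 0, -0.129, 6, -1.6, 15, 0, -0.129, 6, -1.6, 20, 0, -0.129, 6, -1.6, 25, -3, -0.129, 6, -1.6, 29, -6, -0.129, 6, -1.6, 31.4, -9, -0.129, 6, -1.6, 31.4, -12, -0.129, 6, -1.6, 31.4, -13, -0.129, 6, -1.6, 31.4, -13, -0.129])

```text
clock: 26.5
eef_pos: [479.9, 288.7, 309.6]
tcp_rot: [0.723, 0.691, -0.001, -0.0]
force: [0.0, 0.3, -0.1]
width: 59.9
```

Run:
```python
from fit import *
s=env.state();t=R.from_quat(s['tcp_rot']).as_matrix();print(s['eef_pos'],np.arctan2(t[1,0],t[0,0]),s['width'])
hx=R.from_euler('z',2.08,degrees=True).as_matrix()
for n in('scene','top'):
    im,d=grab(n);W=cloud(n,d);np.savez('pics/%s19.npz'%n,im=im,W=W)
    L=(W-[699.7,-28.3,150])@hx
    m=(abs(L[...,1])<100)&(L[...,0]>-105)&(L[...,0]<-15)&(L[...,2]>-50)&(L[...,2]<15)
    P=L[m]
    A=np.c_[P[:,0],P[:,1],np.ones(len(P))];k=np.ones(len(P),bool)
    for _ in range(5):
        c=np.linalg.lstsq(A[k],P[k,2],rcond=None)[0];e=P[:,2]-A@c;k=abs(e)<8
    print(n,len(P),'z=',c,'slope ang',np.arctan(c[0]),'expected .43, z0=',12/np.cos(.43))
    m=(abs(L[...,1])<130)&(L[...,0]>-180)&(L[...,0]<-60)&(L[...,2]>-70)&(L[...,2]<15);P=L[m]
    P=P[P[:,2]>-75]; e=P[:,2]-(np.c_[P[:,0],P[:,1],np.ones(len(P))]@c)
    lip=P[(e>6)&(P[:,0]<-90)];print('lip',len(lip),np.percentile(lip[:,0],[2,50,98]),np.percentile(lip[:,1],[1,50,99]),np.median(lip[:,2]))
    q=P[(P[:,0]>-110)];print('panel y',np.percentile(q[:,1],[0.5,99.5]))
    m=(abs(W[...,0]-478)<65)&(abs(W[...,1]-289)<65)&(W[...,2]>38)&(W[...,2]<55);print('rib',m.sum(),W[m].mean(0))
```

```text
[479.93096137 288.66155584 309.62209024] 1.525149411235706 59.886428973330716
scene 1949 z= [ 4.58099367e-01 -4.23000843e-05  1.17400837e+01] slope ang 0.4295689124545559 expected .43, z0= 13.201817564954574
lip 302 [-137.11981831 -130.2129447  -114.86686259] [-112.73923726   -4.24208317  105.27323135] -34.85273856663537
panel y [-114.28013882  106.30368775]
rib 75 [480.01174545 286.9184057   45.95521581]
top 1448 z= [ 4.59637996e-01 -1.17830207e-04  1.33042083e+01] slope ang 0.43083991810226213 expected .43, z0= 13.201817564954574
lip 200 [-137.43312907 -132.048482    -94.76604044] [-108.35707365    6.06032258  108.60749268] -32.85736972176494
panel y [-107.83803705  110.8700504 ]
rib 0 [nan nan nan]<stdin>:17: RuntimeWarning: Mean of empty slice.
  ret = um.true_divide(
```

Emit:
carry_out(commands=[6, -0.1, 0, -4, 0, 6, -0.1, 0, -8, 0, 6, -0.1, 0, -11, 0, 6, -0.1, 0, -11.9, 0, 6, -0.1, 0, -11.9, 0, 0.8, -0.1, 0, -11.9, 0, 0.8, -0.1, 0, -11.9, 0, 0.8, -0.1, 0, -11.9, 0, 0.8, -0.1, 0, -11.9, 0, 0.8, -0.1, 0, -11.9, 0], force=40)

```text
clock: 27.6
eef_pos: [478.3, 290.0, 193.1]
tcp_rot: [0.722, 0.691, 0.001, 0.001]
force: [-0.2, 0.3, 7.1]
width: 13.4
```

Emit:
carry_out(commands=[0.8, 0, 0, 0, 0, 0.8, 0, 0, 0, 0, 0.8, 0, 0, 1.5, 0, 0.8, 0, 0, 4, 0, 0.8, 0, 0, 8, 0, 0.8, 0, 0, 12, 0, 0.8, 0, 0, 15, 0, 0.8, 0, 0, 15, 0])

```text
clock: 28.4
eef_pos: [478.0, 289.9, 345.9]
tcp_rot: [0.722, 0.692, 0.004, 0.002]
force: [-0.1, 0.6, -2.9]
width: 13.2
```

Run:
```python
from fit import *
s=env.state();t=R.from_quat(s['tcp_rot']).as_matrix();yaw=np.arctan2(t[1,0],t[0,0]);print(s['eef_pos'],yaw,s['width'],s['force'])
a=[]
hx=R.from_euler('z',yaw-np.pi/2).as_matrix()
for n in('scene','top'):
    im,d=grab(n);W=cloud(n,d);L=(W-s['eef_pos'])@hx
    sat=im.max(-1).astype(int)-im.min(-1)
    m=(sat<28)&(abs(L[...,0])<70)&(abs(L[...,1])<80)&(L[...,2]>-215)&(L[...,2]<-150);P=L[m]
    print(n,m.sum())
    if m.sum()>30:
        r=cv2.minAreaRect(P[:,:2].astype(np.float32));print(r)
        k=P[:,2]<-165
        c=np.linalg.lstsq(np.c_[P[k][:,:2],np.ones(k.sum())],P[k][:,2],rcond=None)[0];print('tilt',c)
    c=im[90:230,330:480] if n=='scene' else im[150:250,180:300]
    a.append(cv2.resize(np.ascontiguousarray(c[:,:,::-1]),(400,350),interpolation=cv2.INTER_CUBIC))
cv2.imwrite('pics/both20.png',np.hstack(a))
```

```text
[478.03705461 289.94925669 345.89394367] 1.527253869308124 13.178435569028444 [-0.14651333  0.64519321 -2.90493855]
scene 755
((2.299327850341797, -1.46002197265625), (123.64080047607422, 96.52545166015625), 88.42870330810547)
tilt [ 3.94211223e-02 -8.90370662e-03 -1.85630664e+02]
top 297
((-0.8174552917480469, 0.32645416259765625), (93.07559967041016, 119.1478500366211), 1.2200431823730469)
tilt [-1.87492465e-02 -1.20303172e-02 -1.87316343e+02]
```

View pics/both20.png

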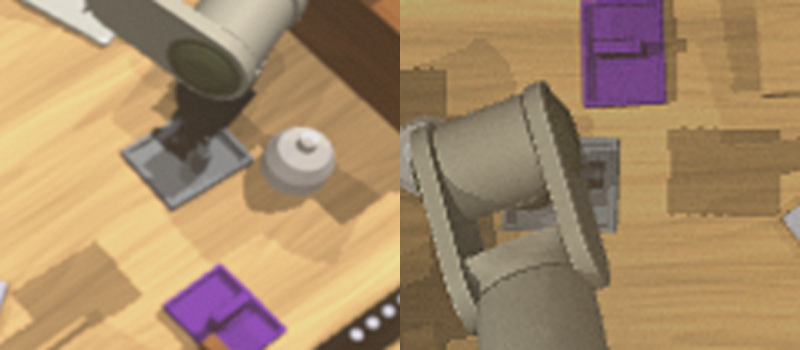

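The tray hangs level and centred in the gripper, and nothing else has moved. I carry it over the flap.

Emit:
carry_out(commands=[0.8, 0, -1, 2, 0, 0.8, 0.5, -4, 4, 0.02, 0.8, 2, -8, 5, 0.04, 0.8, 4, -12, 5, 0.06, 0.8, 6, -16, 5, 0.08, 0.8, 8, -20, 5, 0.08, 0.8, 10, -24, 5, 0.08, 0.8, 12, -28, 5, 0.08, 0.8, 13.2, -31, 5, 0.08, 0.8, 13.6, -32.2, 5, 0.08])

```text
clock: 29.5
eef_pos: [615.0, -35.2, 388.6]
tcp_rot: [0.695, 0.719, -0.001, -0.002]
force: [0.2, 1.0, -4.4]
width: 13.3
```

Emit:
carry_out(commands=[0.8, 0, 0, 0, 0, 0.8, 0, 0, -1, 0, 0.8, 0, 0, -2.5, 0, 0.8, 0, 0, -3.5, 0, 0.8, 0, 0, -4, 0, 0.8, 0, 0, -4, 0])

```text
clock: 30.1
eef_pos: [613.9, -31.5, 350.9]
tcp_rot: [0.694, 0.72, -0.0, -0.001]
force: [0.2, 0.1, -3.8]
width: 13.5
```

```bash
cat > tr.py <<'E'
from fit import *
hx=R.from_euler('z',2.08,degrees=True).as_matrix()
def tr(tag):
    s=env.state();t=R.from_quat(s['tcp_rot']).as_matrix();yaw=np.arctan2(t[1,0],t[0,0]);e=(s['eef_pos']-[699.7,-28.3,150])@hx
    print(s['clock'],s['eef_pos'].round(1),'hutch',e.round(1),yaw,s['width'],s['force'].round(1))
    for n in('scene','top'):
        im,d=grab(n);W=cloud(n,d);np.savez('pics/%s%s.npz'%(n,tag),im=im,W=W);L=(W-[699.7,-28.3,150])@hx
        sat=im.max(-1).astype(int)-im.min(-1)
        m=(sat<28)&(L[...,0]>-165)&(L[...,0]<-5)&(abs(L[...,1]-e[1])<80)&(L[...,2]>-60)&(L[...,2]<60)
        q=np.uint8(m);nl,lab,st,_=cv2.connectedComponentsWithStats(q)
        if nl<2: continue
        P=L[lab==1+st[1:,4].argmax()]
        c=np.linalg.lstsq(np.c_[P[:,:2],np.ones(len(P))],P[:,2],rcond=None)[0]
        r=cv2.minAreaRect(P[:,:2].astype(np.float32))
        sl=np.c_[-.9093*P[:,0]-.4161*P[:,2], -.4161*P[:,0]+.9093*P[:,2]]  # down-slope from hinge, normal
        r2=cv2.minAreaRect(np.c_[sl[:,0],P[:,1]].astype(np.float32))
        print(n,len(P),'tilt',c.round(3),'slope-rect',np.round(r2[0],1),np.round(r2[1],1),round(r2[2],1),'normal pct',np.percentile(sl[:,1],[3,50,97]).round(1),'s',np.percentile(sl[:,0],[1,99]).round(1),'y',np.percentile(P[:,1],[1,99]).round(1))
E
python3 -c "
from tr import *
tr('21')"
```

```text
30.1 [613.9 -31.5 350.9] hutch [-85.9  -0.  200.9] 1.6078544006616868 13.472199649627619 [ 0.2  0.1 -3.8]
scene 816 tilt [ 3.500e-02 -1.800e-02  1.969e+01] slope-rect [70.   5.7] [ 92.7 134.9] 0.8 normal pct [30.  40.5 75.9] s [ 26.3 112.7] y [-61.1  57. ]
top 191 tilt [-0.237  0.029 -5.99 ] slope-rect [88.  10.6] [ 35.8 100.1] 3.1 normal pct [46.8 58.3 95.3] s [ 70.5 107.4] y [-36.3  59.9]
```

Emit:
carry_out(commands=[0.8, 0, 0, -0.6, 0, 0.8, 0, 0, -1, 0, 0.8, 0, 0, -1.3, 0, 0.8, 0, 0, -1.6, 0, 0.8, 0, 0, -1.9, 0, 0.8, 0, 0, -2.1, 0, 0.8, 0, 0, -2.3, 0, 0.8, 0, 0, -2.5, 0, 0.8, 0, 0, -2.7, 0, 0.8, 0, 0, -2.7, 0], force=20)

```text
clock: 31.2
eef_pos: [612.7, -32.2, 327.1]
tcp_rot: [0.694, 0.72, -0.001, -0.0]
force: [-18.0, -0.8, 16.3]
width: 13.3
```

```bash
python3 -c "
from tr import *
tr('22')"
```

```text
31.2 [612.7 -32.2 327.1] hutch [-87.1  -0.7 177.1] 1.6070755067308662 13.330197070501715 [-18.   -0.8  16.3]
scene 784 tilt [ 2.0600e-01 -1.2000e-02  1.4478e+01] slope-rect [78.3 -0.6] [126.5  95.7] 89.7 normal pct [17.1 25.  65.5] s [ 31.7 123.7] y [-62.5  55.6]
top 154 tilt [ -0.498   0.128 -58.636] slope-rect [91.3 13.6] [35.5 98.2] 17.1 normal pct [25.4 33.  77.8] s [ 71.9 117.4] y [-36.7  58.9]
```

Emit:
carry_out(commands=[0.8, 0, 0, -0.15, 0, 0.8, 0, 0, -0.3, 0, 0.8, 0, 0, -0.45, 0, 0.8, 0, 0, -0.6, 0, 0.8, 0, 0, -0.6, 0])

```text
clock: 31.8
eef_pos: [612.9, -32.3, 320.7]
tcp_rot: [0.694, 0.72, -0.001, -0.0]
force: [-14.2, 0.1, 11.8]
width: 13.6
```

```bash
python3 -c "
from tr import *
tr('23')"
```

```text
31.8 [612.9 -32.3 320.7] hutch [-86.8  -0.8 170.7] 1.6069552161423213 13.626000540103714 [-14.2   0.1  11.8]
scene 774 tilt [ 0.315 -0.026 18.653] slope-rect [78.  -0.2] [ 98.8 127. ] 0.5 normal pct [15.1 21.6 74. ] s [ 30.3 125.4] y [-61.9  55.4]
top 150 tilt [ -0.5     0.23  -64.554] slope-rect [90.2 12. ] [ 41.5 100.1] 16.9 normal pct [18.1 25.1 84.4] s [ 64.4 120.4] y [-37.   57.7]
```

```bash
cat >> tr.py <<'E'
def tilt(tag,n='scene'):
    q=np.load('pics/%s%s.npz'%(n,tag));L=(q['W']-[699.7,-28.3,150])@hx;im=q['im'];sat=im.max(-1).astype(int)-im.min(-1)
    s=-.9093*L[...,0]-.4161*L[...,2]; h=-.4161*L[...,0]+.9093*L[...,2]
    m=(sat<28)&(s>20)&(s<135)&(abs(L[...,1])<70)&(h>5)&(h<45)
    S,H=s[m],h[m]
    for a in range(20,140,10):
        k=(S>=a)&(S<a+10)
        if k.sum(): print(a,k.sum(),np.percentile(H[k],[10,30,50,80]).round(1))
    k=(S>40)&(S<118);c=np.polyfit(S[k],H[k],1);
    for _ in range(6):
        e=H-np.polyval(c,S);kk=k&(e<3)&(e>-6);c=np.polyfit(S[kk],H[kk],1)
    print('resid tilt',c[0],'h at 78',np.polyval(c,78))
E
python3 -c "
from tr import *
tilt('23')"
```

```text
20 4 [24.7 26.5 27.4 28.5]
30 137 [18.  21.7 23.9 26. ]
40 110 [15.7 17.6 19.  22.9]
50 128 [16.  17.7 19.3 23. ]
60 117 [17.4 18.5 19.7 22.6]
70 76 [17.7 19.3 20.5 22.1]
80 40 [18.7 20.3 21.7 26.3]
90 19 [20.1 22.4 23.3 31.3]
100 18 [19.2 21.8 24.3 29.8]
110 21 [21.7 23.9 25.6 31.4]
120 42 [23.8 28.7 31.2 33.4]
resid tilt 0.07965395876438086 h at 78 20.006430782964973
```

Emit:
carry_out(commands=[0.8, 0, 0, -0.15, 0, 0.8, 0, 0, -0.3, 0, 0.8, 0, 0, -0.4, 0, 0.8, 0, 0, -0.4, 0])

```text
clock: 32.3
eef_pos: [613.0, -32.2, 316.6]
tcp_rot: [0.694, 0.72, -0.001, -0.0]
force: [-13.3, -0.4, 11.7]
width: 13.0
```

```bash
python3 -c "
from tr import *
tr('24');tilt('24')"
```

```text
32.3 [613.  -32.2 316.6] hutch [-86.7  -0.8 166.6] 1.606943123979453 12.996439174594244 [-13.3  -0.4  11.7]
scene 752 tilt [ 0.373 -0.027 20.431] slope-rect [76.1 -0.5] [ 96.5 128.5] 3.3 normal pct [13.3 19.2 75.2] s [ 30.4 125. ] y [-62.4  55.9]
top 143 tilt [ -0.472   0.284 -66.281] slope-rect [91.8  9.5] [42.6 96.8] 18.4 normal pct [12.9 20.2 87. ] s [ 61.9 122.2] y [-35.5  57.6]
20 3 [20.5 22.4 24.2 26.4]
30 147 [17.6 20.9 23.4 25.4]
40 90 [14.6 16.3 18.  21.2]
50 140 [14.4 15.9 17.  23.9]
60 116 [14.8 16.3 17.6 22. ]
70 77 [14.2 16.  17.7 21.4]
80 40 [13.9 15.7 16.7 21. ]
90 21 [16.1 17.  18.  25.4]
100 18 [15.1 16.6 18.6 24.3]
110 17 [16.8 17.8 20.1 26.3]
120 33 [15.  21.6 23.2 25. ]
resid tilt 0.0029736640013061713 h at 78 16.321336285196892
```

Emit:
carry_out(commands=[0.8, -0.1, 0, -0.05, 0, 0.8, -0.2, 0, -0.1, 0, 0.8, -0.3, 0, -0.14, 0, 0.8, -0.4, 0, -0.18, 0, 0.8, -0.5, 0, -0.23, 0, 0.8, -0.5, 0, -0.23, 0])

```text
clock: 33.0
eef_pos: [609.3, -32.3, 314.8]
tcp_rot: [0.694, 0.72, 0.001, 0.002]
force: [-2.5, 0.0, 10.4]
width: 13.3
```

```bash
python3 -c "
from tr import *
tr('25');tilt('25')"
```

```text
33.0 [609.3 -32.3 314.8] hutch [-90.5  -0.7 164.8] 1.606919768314876 13.273176858414134 [-2.5  0.  10.4]
scene 751 tilt [ 0.366 -0.032 19.648] slope-rect [80.6 -1.1] [ 97.1 124.8] 0.2 normal pct [13.2 18.8 76.6] s [ 33.7 125.9] y [-62.4  55.6]
top 147 tilt [ -0.432   0.246 -67.484] slope-rect [95.8  9.5] [42.4 96.9] 15.9 normal pct [12.2 18.9 81. ] s [ 66.8 126.5] y [-36.9  57.8]
30 134 [16.4 19.8 22.9 25.6]
40 70 [15.9 17.6 18.7 24.1]
50 135 [14.7 16.2 17.7 24.2]
60 116 [14.8 16.5 17.6 22.2]
70 106 [13.6 16.2 17.5 20.6]
80 47 [13.4 15.4 16.5 19.3]
90 25 [13.7 16.4 17.5 20.1]
100 17 [15.7 16.6 18.8 23.6]
110 19 [16.1 17.5 19.1 23.4]
120 27 [14.8 20.3 22.7 25.5]
resid tilt -0.01638393578381509 h at 78 16.20428848871212
```

Emit:
carry_out(commands=[0.8, -0.1, 0, -0.04, 0, 0.8, -0.2, 0, -0.08, 0, 0.8, -0.25, 0, -0.1, 0, 0.8, -0.25, 0, -0.1, 0])

```text
clock: 33.5
eef_pos: [608.0, -32.3, 314.7]
tcp_rot: [0.694, 0.72, 0.004, 0.005]
force: [8.3, 1.5, 9.4]
width: 13.6
```

```bash
python3 -c "
from tr import *
tr('26');tilt('26')"|grep -v ' [a-z]*\[$'
```

```text
33.5 [608.  -32.3 314.7] hutch [-91.8  -0.7 164.7] 1.6068480752162428 13.59146468293309 [8.3 1.5 9.4]
scene 762 tilt [ 0.361 -0.025 19.472] slope-rect [80.4 -0.2] [ 95.6 125.4] 1.2 normal pct [13.3 18.7 75.5] s [ 33.9 126.3] y [-62.2  55.5]
top 154 tilt [ -0.424   0.244 -68.967] slope-rect [102.   12.7] [42.4 99.8] 24.9 normal pct [11.6 18.9 83.8] s [ 71.7 127.2] y [-36.7  58.3]
30 138 [16.6 19.5 22.5 25.4]
40 67 [16.6 17.7 20.1 23.5]
50 144 [14.4 16.3 17.9 23.6]
60 109 [14.3 16.  17.5 22.6]
70 101 [13.9 15.7 17.  19.6]
80 48 [13.9 15.4 16.4 18.7]
90 31 [14.2 16.2 17.2 20.5]
100 16 [15.1 16.3 17.6 24.8]
110 18 [14.1 15.3 17.6 23. ]
120 28 [16.1 20.  23.4 25.5]
resid tilt -0.016827787129800525 h at 78 16.130972268230053
```

Emit:
carry_out(commands=[1.6, 0.1, 0, 0, 0, 2.5, 0.1, 0, 0, 0, 4, 0.1, 0, 0.2, 0, 5, 0.1, 0, 0.4, 0, 5, 0.1, 0, 0.4, 0, 5, 0.1, 0, 3, 0, 5, 0, 0, 7, 0, 5, -4, 0, 11, 0, 5, -8, 0, 13, 0, 5, -12, 0, 13, 0])

```text
clock: 34.6
eef_pos: [485.0, -32.0, 444.4]
tcp_rot: [0.694, 0.72, 0.001, 0.003]
force: [-0.4, 0.0, 0.2]
width: 50.4
```

Emit:
carry_out(commands=[5, 0, 5, 0, 0, 5, 0, 10, 0, 0, 5, -3, 15, 0, 0, 5, -3, 20, 0, 0, 5, -3, 25, 0, 0, 5, -3, 25, 0, 0])

```text
clock: 35.2
eef_pos: [455.5, 221.7, 441.4]
tcp_rot: [0.692, 0.722, 0.0, -0.0]
force: [-1.1, -0.4, 0.3]
width: 50.3
```

Run:
```python
from tr import *
import tr as T
s=env.state();print(s['clock'],s['eef_pos'])
a=[]
for n in('scene','top'):
    im,d=grab(n);W=cloud(n,d);np.savez('pics/%s27.npz'%n,im=im,W=W);L=(W-[699.7,-28.3,150])@hx
    sat=im.max(-1).astype(int)-im.min(-1)
    S=-.9093*L[...,0]-.4161*L[...,2];H=-.4161*L[...,0]+.9093*L[...,2]
    m=(sat<28)&(S>10)&(S<145)&(abs(L[...,1])<110)&(H>8)&(H<65)
    nl,lab,st,_=cv2.connectedComponentsWithStats(np.uint8(m));m=lab==1+st[1:,4].argmax()
    r=cv2.minAreaRect(np.c_[S[m],L[...,1][m]].astype(np.float32));print(n,m.sum(),r,np.percentile(S[m],[1,99]),np.percentile(L[...,1][m],[1,99]))
    mm=(H>14)&(abs(L[...,1])<100)&(S>100)&(S<150)&(sat>40)&(H<32);print(' lip S',np.percentile(S[mm],[2,50,98]))
    tilt('27',n)
    G=(W-[498,-325.6,0])@R.from_euler('z',4.87,degrees=True).as_matrix();k=(abs(G[...,1])<12)&(G[...,2]>52)&(G[...,2]<80)&(abs(G[...,0])<160)&(G[...,2]<90)
    print(' pole x',np.percentile(G[k][:,0],[1,99]),np.median(G[k],0))
    c=im[130:340,190:470] if n=='scene' else im[70:240,180:450]
    a.append(cv2.resize(np.ascontiguousarray(c[:,:,::-1]),(400,300) if n=='scene' else (400,252),interpolation=cv2.INTER_CUBIC))
a[1]=cv2.copyMakeBorder(a[1],0,48,0,0,cv2.BORDER_CONSTANT)
cv2.imwrite('pics/final.png',np.hstack(a))
```

```text
35.2 [455.47060154 221.7323159  441.42121153]
scene 1165 ((83.90798950195312, -0.17889022827148438), (102.49383544921875, 125.09994506835938), 0.7010374069213867) [ 34.25967835 128.4918539 ] [-61.99116238  56.04338942]
 lip S [111.50005612 133.63341458 140.80332162]
30 128 [17.4 19.7 22.7 25.9]
40 66 [16.  17.8 20.4 23.6]
50 141 [14.7 16.2 17.6 24.7]
60 117 [14.1 16.  17.2 20.5]
70 103 [14.4 16.1 18.  20.7]
80 91 [14.9 16.5 17.6 20.9]
90 102 [13.8 15.8 17.  20.3]
100 96 [14.  15.8 17.3 21.8]
110 84 [12.9 15.3 16.5 19.9]
120 130 [14.4 16.7 20.3 24.7]
130 5 [11.9 16.  22.4 23.1]
resid tilt -0.014387803608790918 h at 78 16.232909473116816
 pole x [-56.73096765 137.69028846] [24.11937304  0.07600847 65.81637013]
top 847 ((83.18585205078125, 0.508880615234375), (98.98719787597656, 118.60945129394531), 0.5248023271560669) [ 34.80053145 130.06505567] [-57.09956873  58.61911311]
 lip S [102.37233108 133.15526854 139.67364723]
30 63 [18.1 22.7 26.3 28.4]
40 72 [15.7 18.5 20.4 24.8]
50 91 [13.9 15.9 18.3 22.5]
60 80 [14.9 16.6 19.  21.5]
70 78 [14.  16.7 18.8 22. ]
80 68 [15.7 17.7 19.7 22.1]
90 77 [13.8 16.1 18.6 22. ]
100 73 [14.5 17.6 18.9 22.9]
110 79 [14.7 17.5 19.4 22.3]
120 95 [13.5 17.7 21.1 26.4]
130 10 [19.5 21.  21.7 25. ]
resid tilt 0.01710815723014855 h at 78 16.64015162038267
 pole x [-57.79839264 134.17108338] [13.88626411  2.9519187  66.62917619]
```

View pics/final.png

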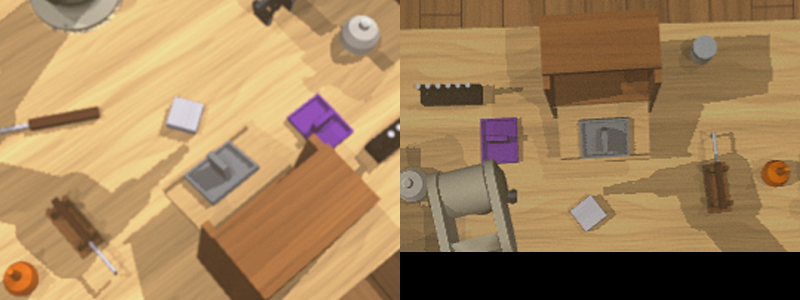

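Both views show the tray flat on the flap against the lip (left (222,172), right (606,138)), with the pole in the rest and the bystanders in place. I hand the job in.

```bash
python3 -c "
from station import env
print(env.close_job())"
```

```text
the job is handed in; nothing more can be done
None
```

I opened the flap with the hook pole, put the pole back in its rest and set the grey tray on the open flap. I handed the job in at about 35 s of the 67 s allowed. The hand-in reports no verdict.

**Two things to know about how the flap was opened:**
- **First pull:** the hook caught in the eye as I lifted it out. It dragged the flap back up to about 0.6 rad, and the pole pitched and slid in the grip. The wrist force reading afterwards was about 50 N, under the 120 N limit. I freed the pole, levelled it in the rest and gripped it again.
- **Second pull:** I hooked the eye again and pulled the flap to about 0.9 rad with the finger in the eye, then lifted out cleanly. The last bit was done by drawing the flap on by its lip with the pole's finger until it sank to the stop. The gripper itself did not open it.

**Last checks, from camera depth:**

| Item | Measured | Needed |
|---|---|---|
| Flap slope | about 0.43 rad (measured before the tray went on), at the stop | flap at its stop |
| Pole in rest, lengthwise / sideways | about 2 mm off / 0–3 mm off, level, finger down | 25 mm / 12 mm |
| Tray centre above the lip foot | about 48–49 mm | 44–54 mm |
| Tray off the flap's middle | about 0 mm | at most 52 mm |
| Tray tilt on the flap | under 0.02 rad | under 0.08 rad |
| Tray turned against the lip | about 0.01 rad | under 0.08 rad |

- **Bystanders:** the block, blower and cover looked unmoved in the final picture; I did not measure them again.
- **Camera disagreement:** the two cameras disagree by about 2–5 mm sideways (world y), so I aimed between them.
- **Steps 1–3:** I judged the hook and flap steps from pictures and depth only, with nothing else to confirm them.

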